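Wedge a tachograph head level with its drive and couple it

TASK

Slide the yellow tapered wedge, thin end first, in under the lifting bar of the tilting cradle until the input shaft of the tachograph head has risen level with the drive spindle, and leave it there carrying the cradle. Then slide the brass coupling sleeve along the spindle onto the input shaft until it is fully home. Do not shift the height of the drive head, and leave the loose couplings, the rubber grommet and the gauge block where they are.

Things in the scene. Friction and masses are not known exactly. Their poses are not given: they have to be found in the camera images.
- wedge_mid (a point): Centre of the loose yellow plastic wedge, 13 mm above its flat underside: 200 long, 40 wide, 4 mm thick at the thin end, 48 at the back end, one straight slope between. x runs along it to the thin end (100 mm away), y across, z up. Lies flat, 0.18 kg. It balances 30 mm behind this point (33 mm high there; 43 mm high 77 mm behind). A hold near the back end suits the push. Friction holds it under load.
- wedge: The same wedge; origin at the centre of its underside, axes as for wedge_mid.
- lip (a point): Underside, at mid-length, of the round steel lifting bar (12 mm thick, 150 long) at the free edge of the cradle, 10 mm above the bench at first; the wedge goes in here. Two rubber feet at its ends leave 120 mm free. x runs along the bar, y in under the cradle (the way the wedge goes; tipped down 0.06 rad at first), z up. Free in front; the head's drum begins 55 mm in from the bar, 185 mm high.
- cradle: Tilting aluminium cradle, deck 160 x 250 mm, with the round grey tachograph head (drum 130 mm across, 112 long, axis level) strapped on it, about 1.4 kg in all. Hinged 265 mm (along y) beyond the lifting bar. Origin on the hinge axis, 115 mm above the bench, axes as for lip.
- input_shaft (a point): Centre of the end of the head's steel input shaft (16 mm in diameter, rounded end), about 106 mm high at first. It lies 140 mm from the hinge against 265 mm for the lifting bar, so it rises 0.53 mm for each mm at the bar. The wedge must lift it by 4 to 13 mm, to the height of spindle. Red lines on its neck and on the drive's face plate mark the two centre heights.
- spindle (a point): Centre of the nose of the drive spindle (19 mm in diameter), 111 to 119 mm high, set beforehand: the height the input shaft must reach. x runs along the spindle away from the head; the shaft's end is 15 mm off, on the -x side. The blue drive head (130 mm wide, top 29 mm above the spindle axis) begins 83 mm behind the nose, with two posts to 167 mm above the bench; its height setting is stiff.
- coupling_grip (a point): Centre of the brass coupling sleeve, 42 mm in diameter, 55 long, bore 21, on the spindle, at first 40 mm behind its nose; axes as for spindle. Grip it across (along y) from above. It slides 45 mm in its -x direction with 2 N of drag to a stop, where it covers the last 17 mm of the input shaft; it goes on freely only if the shaft is within 2.5 mm of the spindle's height, else it binds.
- coupling (a joint): Travel of the coupling sleeve, from parked on the spindle (0) to fully home on the input shaft (0.045 m).
- grommet: Bystander: black rubber grommet ring, 76 mm in diameter, 24 high; origin at the centre of its underside.
- gauge_block: Bystander: chrome feeler gauge block, 100 x 32 x 22 mm; origin at the centre of its underside.
- sender_a: Bystander: loose brass sender coupling standing up, 48 mm in diameter, 66 high; origin at the centre of its underside.
- sender_b: Bystander: another loose brass sender coupling of the same shape.
Things that resemble listed ones, but are neither listed nor needed, are in the scene too. Of the things shaped like the wedge, the yellow one is meant.

How it is judged:
By the outcome, as a careful person would: the job done as asked, in the order asked, and still so for the second after the job is handed in, with the robot touching nothing.
It also fails if it takes over 67 s, if anything falls off the work surface, if the arm or the gripper's body presses on something with over 40 N, if the wrist force passes 120 N, or if a joint passes its speed limit or range.

ROBOT

A 7-joint arm with a two-finger parallel gripper is mounted at the origin on the work surface. World frame = base frame: x ahead of the robot, y to its left, z up, the work surface at z = 0. Lengths are in mm, angles in rad, forces in N, time in s.
With the tool pointing down it reaches from about 400 to 850 mm from the base axis. Payload 4.5 kg.
Tool frame: the origin (TCP) lies midway between the tips of the shut fingers; the grasp point (between the pads) lies 19 mm behind it; z points along the fingers, y is the direction in which the jaws open and shut (so a half turn about z gives the same grasp; the last joint's range is limited). The gripper opens to 88 mm and grips with 3 to 60 N. Pads are 18 mm wide; open, the fingers measure 123 mm over their backs; the gripper's body (75 mm by 187 mm) begins 45 mm behind the grasp point.
Start: joints at [-1.157, 0.689, -0.195, 1.565, 0.157, 0.902, -0.215], TCP at [231.692, 580.496, 205.943] pointing down, gripper open.
Joint ranges: [-3.01, 3.01], [-0.46, 2.08], [-1.47, 1.51], [0.13, 2.56], [-1, 4.14], [0.04, 2.09], [-2.66, 2.66]. Speed limits (rad/s): [2.57, 2.57, 3.14, 3.14, 3.14, 3.14, 3.14].

INTERFACE

Orientations are given as a 3x3 rotation matrix whose columns are the frame's x, y, z axes.
In Python, from bench import * gives the robot as it stands. The module is installed in compiled form; this text tells all that it offers.
- The arm moves only by the shell command python3 -m crank 'ROWS' [OPENING] [FORCE]. ROWS is JSON, a list of rows, each an object with "offset": the shift along the tool's x, y, z in m, a list of three; "rotation": the turn, a rotation vector about the tool's x, y, z in rad, a list of three. In form: [{"offset": [x, y, z], "rotation": [wx, wy, wz]}, ...]. A call has 1 to 8 rows; each row is the pose to reach, as a shift and turn from the pose commanded when the call began, along the tool's axes at that moment; what a row does not reach only later rows make up. A row lasts 1/12 s, in which the tool goes at most 41.7 mm and 7.16 degrees, less where a joint would pass 70% of its speed; a pose out of reach is approached as far as the arm can. A call with a gripper value outside its range is refused whole. OPENING is the closure in counts, from 0 (fully open) to 255 (shut), set as the call begins (- or left out, the last holds). The fingers move at their own pace and stop on an object; FORCE is the grip in N (left out, the last holds). Time passes only in rows, so rows that repeat a pose let the fingers close. It gives the time, the measured TCP pose, the force and the opening at its end, in the units of the state.
- state(): the state, without advancing time (a new reading comes with each control period).
- read_camera(name): name is "side" or "top" or "wrist"; returns (picture, depth): 384x512x3 uint8, red, green, blue; 384x512 float32, mm along the optical axis (not along the pixel's ray), 0 where there is no reading.
- get_calibration(name): a dict with "intrinsics" (3x3 intrinsics, pixels), "k1" (the pictures are not rectified: a ray, as slopes to the right and down, at radius r is drawn at 1 + k1 r^2 times it, then the intrinsics apply), "world_to_cam" (4x4, takes a point from world to camera coordinates); the wrist camera has in their place "hand_eye" (4x4, takes a point from camera to tool coordinates, whose origin is the TCP and whose axes are the flange's). Camera axes: x right, y up, looking along -z (the intrinsics and any distortion apply to the point x, -y, -z); pixel columns grow to the right and rows downward; lengths in mm; the calibration is good to about 2 mm. A picture is of the moment at which its call begins: read the wrist's pose just before it. get_calibration takes no time and is no camera call.
- finish_job(): hands the job in, once; it reports no verdict.
Trained networks look in the newest picture that a camera, given by its name, has taken for a name from the list of things; names that differ only in an ending like _2 or _b are one class to them, and where a whole thing is asked for, a point or a joint stands for the part that bears it (a point fixed in the world has none). Each returns a list of dicts, best first, with "conf" (0 to 1); they miss things now and then, are a little off and sometimes report something else, mostly with a low value. They report only what shows in the picture. A call takes as long as a camera call. They do not tell look-alikes from the thing itself.
- spot_in(camera, thing): "point" ([x, y, z] in mm, in world coordinates, good to about 4 mm: the middle of the surface that is visible of it).
- silhouettes(camera, thing): "mask" (384x512 bool, what is visible of it).
The state is a dict: "t": time; "q": joint angles; "joint_velocities": joint speeds; "joint_torque": joint torques, N m; "eef_pos": TCP position; "tcp_rot": TCP orientation; "force": force on the tool from outside, world axes, zero at the start; "wrist_torque": the same for the moment, N m; "gripper_width": finger opening in mm.
Only numpy, scipy, OpenCV 4.12 (cv2) and the standard library are available. Lean on these libraries where they do the work, as an engineer would, in place of code of your own. Each camera call takes 0.05 s, during which the arm holds its last target.

## Working session

There is one attempt and no reset: what is moved stays moved. The work goes in short steps, Python scripts to look and compute and a shell command to move; the robot and the scene stay as the last step left them, time stands still between calls to the robot, and variables do not carry over. Pictures are saved under pics/ and viewed, and the job is handed in when it is done.

```bash
mkdir -p pics; ls; cat > h.py <<'E'
from bench import *
import numpy as np, cv2
def save(img,name,scale=1):
    im=cv2.cvtColor(img,cv2.COLOR_RGB2BGR)
    if scale!=1: im=cv2.resize(im,None,fx=scale,fy=scale,interpolation=cv2.INTER_CUBIC)
    cv2.imwrite('pics/'+name+'.png',im)
def cam2world(cam,st=None):
    c=get_calibration(cam)
    if cam=='wrist':
        T=np.eye(4);T[:3,:3]=np.array(st['tcp_rot']);T[:3,3]=st['eef_pos']
        return T@np.array(c['hand_eye'])
    return np.linalg.inv(np.array(c['world_to_cam']))
def undist(cam,uv):
    c=get_calibration(cam);K=np.array(c['intrinsics'],float)
    uv=np.asarray(uv,float).reshape(-1,2)
    d=np.stack([(uv[:,0]-K[0,2])/K[0,0],(uv[:,1]-K[1,2])/K[1,1]],1)
    s=d.copy()
    for _ in range(20):
        r2=(s**2).sum(1,keepdims=True); s=d/(1+c['k1']*r2)
    return s
def px2w(cam,uv,z,st=None):
    s=undist(cam,uv);z=np.asarray(z,float).reshape(-1)
    P=np.stack([s[:,0]*z,-s[:,1]*z,-z,np.ones_like(z)],1)
    return (P@cam2world(cam,st).T)[:,:3]
def ray_plane(cam,uv,h,st=None):
    s=undist(cam,uv);T=cam2world(cam,st)
    d=np.stack([s[:,0],-s[:,1],-np.ones(len(s))],1)@T[:3,:3].T
    o=T[:3,3]; t=(h-o[2])/d[:,2]
    return o+d*t[:,None]
def cloud(cam,dep,st=None):
    v,u=np.nonzero(dep>0)
    return px2w(cam,np.stack([u,v],1),dep[v,u],st),u,v
def w2px(cam,P,st=None):
    c=get_calibration(cam);K=np.array(c['intrinsics'],float)
    T=np.linalg.inv(cam2world(cam,st)); P=np.asarray(P,float).reshape(-1,3)
    p=P@T[:3,:3].T+T[:3,3]
    s=np.stack([p[:,0]/-p[:,2],-p[:,1]/-p[:,2]],1); s=s*(1+c['k1']*(s**2).sum(1,keepdims=True))
    return np.stack([s[:,0]*K[0,0]+K[0,2],s[:,1]*K[1,1]+K[1,2]],1)
E
python3 - <<'E'
from h import *
s=state(); print(s)
for c in ['side','top','wrist']:
    st=state(); p,d=read_camera(c); save(p,c+'0',1.5); np.savez(c+'0.npz',p=p,d=d,pos=st['eef_pos'],rot=st['tcp_rot'])
    print(c,get_calibration(c))
for c in ['side','top']:
  for n in ['wedge','cradle','lip','input_shaft','spindle','coupling_grip','grommet','gauge_block','sender_a']:
    print(c,n,[(np.round(x['point']).tolist(),round(x['conf'],2)) for x in spot_in(c,n)][:4])
print(state()['t'])
E
```

```text
pics
{'t': 0.0, 'q': array([-1.15719756,  0.68995103, -0.19455714,  1.56635862,  0.15726766,
        0.90247038, -0.21510283]), 'joint_velocities': array([ 2.39347446e-04,  3.41720330e-04,  2.19758912e-03,  9.47492875e-05,
       -8.66175325e-04,  1.20421142e-03,  6.54497004e-04]), 'joint_torque': array([-2.32276670e-04, -5.27565479e+01, -1.26695450e+00, -1.53430277e+01,
       -5.26409259e-02,  6.47666340e-03,  1.78392452e-04]), 'eef_pos': array([231.47019326, 579.8130132 , 205.1278412 ]), 'tcp_rot': array([[-9.28775095e-01,  3.70643322e-01, -5.92729429e-04],
       [ 3.70643788e-01,  9.28773548e-01, -1.69685962e-03],
       [-7.84182743e-05, -1.79569244e-03, -9.99998385e-01]]), 'force': array([0.05483096, 0.15417198, 0.21478107]), 'wrist_torque': array([-0.02477633, -0.02117766,  0.05391309]), 'gripper_width': 88.3331727540016}
side {'intrinsics': array([[356.12805772,   0.        , 265.43246437],
       [  0.        , 356.12805772, 188.78877812],
       [  0.        ,   0.        ,   1.        ]]), 'k1': 0.0011876239812344614, 'world_to_cam': array([[ 9.96700294e-01, -7.82272000e-
[... 1806 characters left out ...]
27.0, 103.0], 0.55)]
side gauge_block [([714.0, -343.0, 23.0], 0.82)]
side sender_a [([328.0, 460.0, 34.0], 0.6)]
top wedge [([599.0, -503.0, 27.0], 0.96), ([496.0, -332.0, 29.0], 0.85), ([241.0, -292.0, 22.0], 0.62)]
top cradle [([458.0, 88.0, 116.0], 0.82), ([332.0, 463.0, 34.0], 0.68)]
top lip [([452.0, 89.0, 119.0], 0.94)]
top input_shaft [([453.0, 87.0, 121.0], 0.87)]
top spindle [([705.0, 110.0, 140.0], 0.93)]
top coupling_grip [([620.0, 99.0, 128.0], 0.78)]
top grommet [([716.0, -130.0, 21.0], 0.77), ([705.0, 112.0, 142.0], 0.17)]
top gauge_block [([714.0, -336.0, 26.0], 0.58), ([627.0, 101.0, 127.0], 0.42)]
top sender_a [([318.0, 287.0, 37.0], 0.5), ([329.0, 461.0, 34.0], 0.48)]
1.05
```

View pics/side0.png

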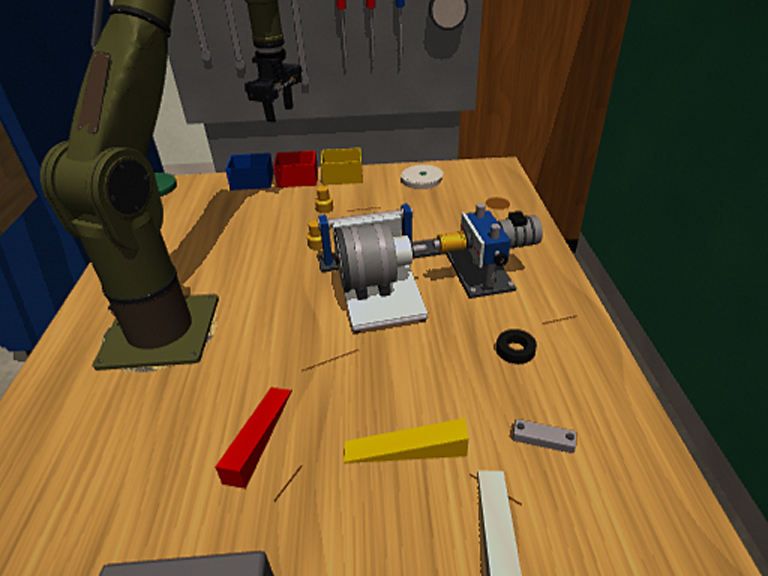

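View pics/top0.png

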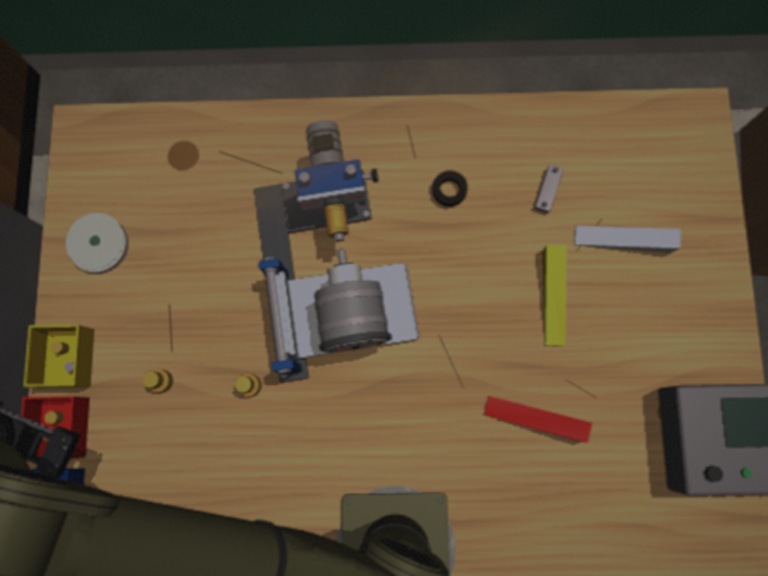

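View pics/wrist0.png

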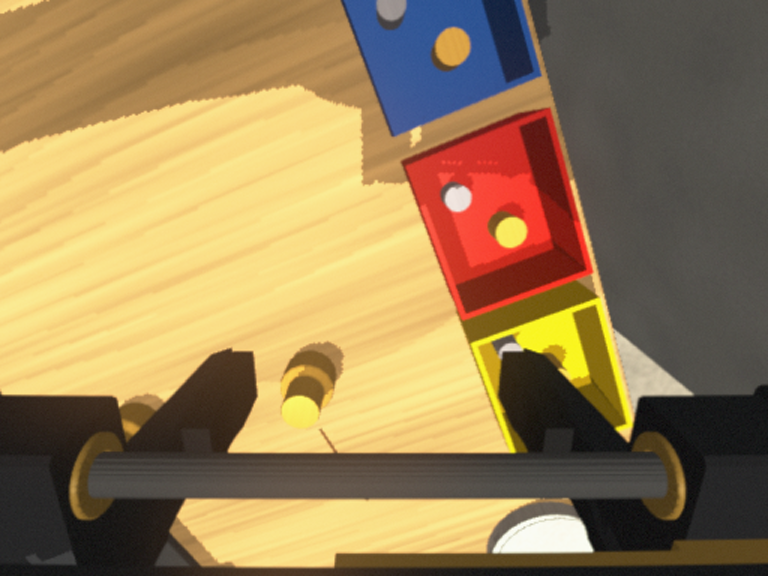

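The yellow wedge is at about (405,440) in the side view and (555,295) in the top view. The look-alikes are the red wedge at (255,437) side, (537,418) top, and the white wedge at (500,525) side, (627,237) top. I choose the yellow one; its thin end is at the left in the side view. Next I measure the geometry.

```bash
cat > m.py <<'E'
from h import *
S=np.load('side0.npz');T=np.load('top0.npz')
cl={}
for c,D in(('side',S),('top',T)):
    P,u,v=cloud(c,D['d']);col=D['p'][v,u].astype(int)
    hsv=cv2.cvtColor(D['p'],cv2.COLOR_RGB2HSV)[v,u].astype(int)
    cl[c]=(P,u,v,col,hsv)
    # table plane
    m=(P[:,2]<8)&(P[:,2]>-15)&(P[:,0]>300)&(P[:,0]<800)&(abs(P[:,1])<400)
    print(c,'table z med',np.median(P[m,2]))
    A=np.c_[P[m,:2],np.ones(m.sum())];print(np.linalg.lstsq(A,P[m,2],rcond=None)[0])
    m=(hsv[:,0]>22)&(hsv[:,0]<34)&(hsv[:,1]>190)&(P[:,0]>380)&(P[:,0]<650)&(P[:,1]>-450)&(P[:,1]<-200)&(P[:,2]>2)
    Q=P[m];print(c,'wedge n',m.sum(),Q.min(0),Q.max(0))
    hull=np.stack([u[m],v[m]],1).astype(np.int32)
    print(cv2.convexHull(hull)[:,0].tolist())
    up=Q
    r=cv2.minAreaRect(Q[:,:2].astype(np.float32));print('rect',r)
    # fit slope
    A=np.c_[Q[:,0],Q[:,1],np.ones(len(Q))];
    # robust fit
    k=np.ones(len(Q),bool)
    for _ in range(8):
        f=np.linalg.lstsq(A[k],Q[k,2],rcond=None)[0];k=abs(A@f-Q[:,2])<3
    print('slope',f,np.hypot(*f[:2]),np.degrees(np.arctan2(-f[1],-f[0])),k.sum())
E
python3 m.py
python3 - <<'E'
from h import *
S=np.load('side0.npz')['p'];T=np.load('top0.npz')['p']
save(S[130:235,200:370],'c_side',4.5); save(T[70:265,160:300],'c_top',3)
save(S[265,215:330][None] if 0 else S[255:330,140:360],'c_w',3.5)
E
```

```text
side table z med -0.5520048081671121
[ 1.40329894e-04 -8.05443439e-04 -6.74859812e-01]
side wedge n 1205 [ 387.78208804 -360.75917577    2.20168601] [ 588.29341965 -314.42147686   49.90690786]
[[311, 293], [299, 303], [287, 304], [236, 307], [229, 307], [229, 306], [230, 294], [233, 293], [253, 289], [305, 279], [309, 279], [310, 281], [311, 287]]
rect ((488.1108703613281, -337.33203125), (42.10694885253906, 199.66041564941406), 88.06731414794922)
slope [ 2.19555091e-01 -3.50306573e-03 -8.29826797e+01] 0.2195830354069015 179.08590663119477 1155
top table z med 0.49043223794910773
[2.64170269e-04 8.95988182e-04 3.74271988e-01]
top wedge n 2 [ 543.51460561 -318.85554499   20.80332127] [ 572.80787658 -316.31214515   24.18181821]
[[363, 179], [363, 170]]
rect ((558.1612548828125, -317.5838317871094), (29.40348243713379, 0.0), 175.0377197265625)
slope [-0.14335875 -0.32277657  0.00124562] 0.3531804719009756 66.05196490797624 2
```

View pics/c_side.png

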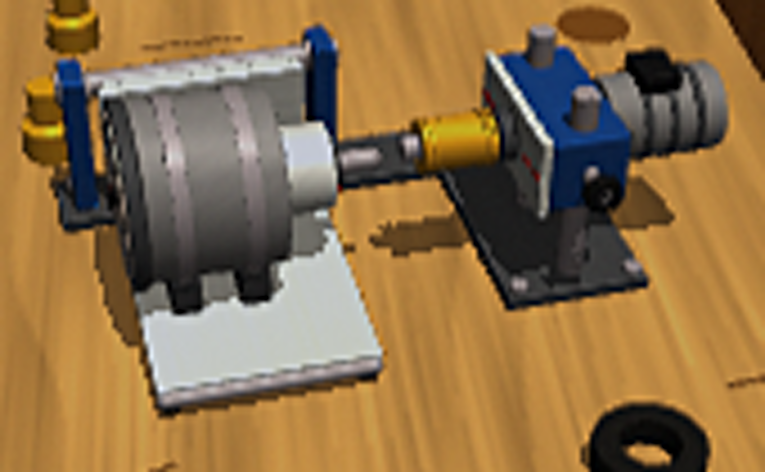

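View pics/c_top.png

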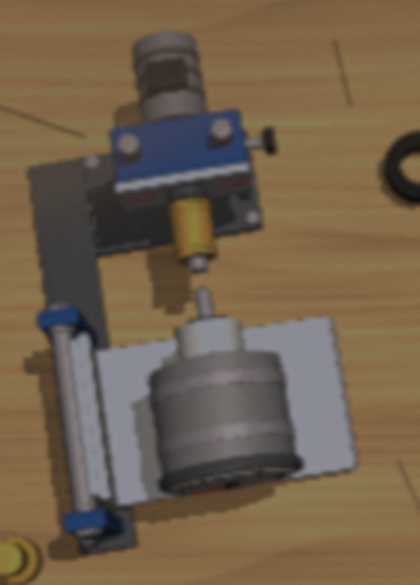

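View pics/c_w.png

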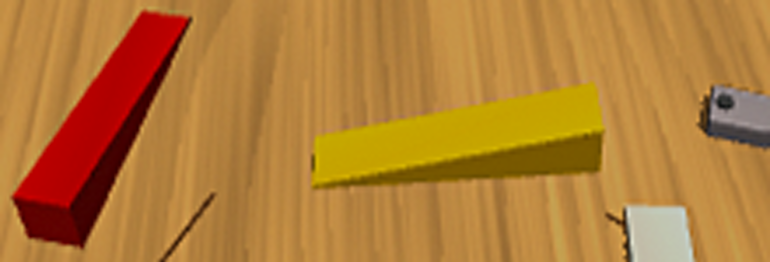

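```bash
cat > m2.py <<'E'
from h import *
S=np.load('side0.npz');T=np.load('top0.npz')
for c,D in(('side',S),('top',T)):
    P,u,v=cloud(c,D['d']);hsv=cv2.cvtColor(D['p'],cv2.COLOR_RGB2HSV)[v,u].astype(int)
    bias={'side':-.5,'top':.5}[c]
    P[:,2]-=bias
    m=(P[:,0]>330)&(P[:,0]<600)&(P[:,1]>-120)&(P[:,1]<25)&(P[:,2]>6)&(hsv[:,1]<60)&(P[:,2]<60)
    Q=P[m];print(c,'deck',m.sum(),Q.min(0),Q.max(0))
    k=np.ones(len(Q),bool);A=np.c_[Q[:,:2],np.ones(len(Q))]
    for _ in range(8):
        f=np.linalg.lstsq(A[k],Q[k,2],rcond=None)[0];k=abs(A@f-Q[:,2])<3
    print('plane',f,k.sum())
    m0=(u>=0)
    # front edge per column group
    pts=[]
    for x0 in range(395,530,6):
        q=Q[(Q[:,0]>=x0)&(Q[:,0]<x0+6)]
        if len(q): pts.append([x0+3,q[:,1].min(),q[q[:,1].argmin(),2]])
    pts=np.array(pts);print(np.round(pts,1).tolist())
    print('front line',np.polyfit(pts[3:-3,0],pts[3:-3,1],1), np.polyval(np.polyfit(pts[3:-3,0],pts[3:-3,1],1),470))
    # coupling brass
    m=(hsv[:,0]>12)&(hsv[:,0]<30)&(hsv[:,1]>150)&(P[:,2]>90)&(P[:,2]<170)&(P[:,0]>560)&(P[:,0]<700)&(P[:,1]>40)&(P[:,1]<160)
    Q=P[m];print(c,'sleeve',m.sum(),Q.min(0),Q.max(0),cv2.minAreaRect(Q[:,:2].astype(np.float32)))
    m=(P[:,2]>85)&(P[:,2]<125)&(P[:,0]>540)&(P[:,0]<590)&(P[:,1]>40)&(P[:,1]<140)
    print('shaft',np.round(np.c_[P[m],u[m],v[m]],1)[::max(1,m.sum()//25)].tolist())
    m=(P[:,2]>120)&(P[:,0]>380)&(P[:,0]<530)
    Q=P[m];print('drum',m.sum(),cv2.minAreaRect(Q[:,:2].astype(np.float32)),Q[:,2].max())
E
python3 m2.py
```

```text
side deck 991 [395.49464523 -58.15253719   6.68308382] [561.19032689  24.98572334  59.46969736]
plane [-1.12699197e-02  6.66321056e-02  3.37263358e+01] 755
[[398.0, -5.4, 27.6], [404.0, -55.2, 17.1], [410.0, -57.3, 18.4], [416.0, -58.2, 23.1], [422.0, -56.8, 17.2], [428.0, -56.2, 16.0], [434.0, -56.2, 19.5], [440.0, -53.8, 17.1], [446.0, -55.1, 17.7], [452.0, -54.8, 20.7], [458.0, -51.5, 21.6], [464.0, -50.8, 16.2], [470.0, -48.9, 18.0], [476.0, -49.7, 17.9], [482.0, -46.3, 18.6], [488.0, -49.2, 20.4], [494.0, -43.7, 15.1], [500.0, -45.2, 19.8], [506.0, -44.7, 23.2], [512.0, -43.3, 17.6], [518.0, -44.0, 21.7], [524.0, -41.8, 19.2], [530.0, -42.7, 19.4]]
front line [   0.15941939 -124.81542636] -49.888312711256205
side sleeve 217 [600.27871622  76.2583906   91.01341045] [661.49595255 115.26113143 133.03108784] ((631.7740478515625, 97.76249694824219), (60.353084564208984, 39.4655647277832), 4.151484966278076)
shaft [[541.6, 89.5, 124.5, 274.0, 161.0], [541.0, 83.6, 124.5, 274.0, 162.0], [540.7, 80.8, 122.6, 274.0, 163.0], [551.7, 94.0, 112.9, 277.0, 163.0], [558.2, 93.3, 113.0, 279.0, 
[... 2482 characters left out ...]
3, 89.1, 115.9, 229.0, 170.0], [555.8, 98.0, 114.4, 226.0, 171.0], [556.7, 92.5, 110.3, 228.0, 171.0], [556.4, 86.6, 111.2, 230.0, 171.0], [552.4, 94.9, 115.9, 227.0, 172.0], [553.7, 89.6, 110.1, 229.0, 172.0], [550.0, 98.0, 113.9, 226.0, 173.0], [549.2, 92.0, 116.6, 228.0, 173.0], [549.8, 86.4, 113.8, 230.0, 173.0], [547.3, 95.2, 112.7, 227.0, 174.0], [547.3, 89.5, 111.9, 229.0, 174.0], [547.5, 83.8, 110.6, 231.0, 174.0], [544.2, 95.2, 113.2, 227.0, 175.0], [541.3, 85.6, 124.5, 230.0, 175.0], [541.6, 74.2, 122.3, 234.0, 175.0], [540.0, 103.4, 119.0, 224.0, 176.0]]
drum 2543 ((454.90673828125, 119.38616180419922), (235.21092224121094, 149.70103454589844), 89.9710464477539) 180.56960048971018
```

```bash
cat > g.py <<'E'
import sys
from h import *
from scipy.spatial.transform import Rotation as R
def go(x,y,z,yaw,quiet=False):
    s=state();Rc=np.array(s['tcp_rot']);p=np.array(s['eef_pos'])
    a=np.radians(yaw);X=np.array([np.cos(a),np.sin(a),0]);Z=np.array([0,0,-1.]);Y=np.cross(Z,X)
    Rt=np.stack([X,Y,Z],1)
    off=Rc.T@(np.array([x,y,z])-p)/1000; rv=R.from_matrix(Rc.T@Rt).as_rotvec()
    print('off',np.round(off,4).tolist(),'rot',np.round(rv,3).tolist(),'| pos',np.round(p,1),'yaw',round(np.degrees(np.arctan2(Rc[1,0],Rc[0,0])),1),'q',np.round(s['q'],2),'t',round(s['t'],2),'F',np.round(s['force'],1),'w',round(s['gripper_width'],1))
if __name__=='__main__': go(*map(float,sys.argv[1:5]))
E
python3 g.py 560 100 300 100
```

```text
off [-0.483, -0.3245, -0.0941] rot [0.0, -0.0, 1.016] | pos [231.7 580.5 205.9] yaw 158.2 q [-1.16  0.69 -0.19  1.57  0.16  0.9  -0.22] t 1.05 F [ 0.2 -0.6 -0.7] w 88.2
```

```bash
python3 -m crank '[{"offset":[0,0,-0.04],"rotation":[0,0,0.1]},{"offset":[-0.03,-0.02,-0.07],"rotation":[0,0,0.2]},{"offset":[-0.06,-0.04,-0.094],"rotation":[0,0,0.3]},{"offset":[-0.48,-0.32,-0.094],"rotation":[0,0,1.0]},{"offset":[-0.48,-0.32,-0.094],"rotation":[0,0,1.0]},{"offset":[-0.48,-0.32,-0.094],"rotation":[0,0,1.0]},{"offset":[-0.48,-0.32,-0.094],"rotation":[0,0,1.0]},{"offset":[-0.48,-0.32,-0.094],"rotation":[0,0,1.0]}]' 0 40; python3 g.py 560 100 300 90
```

```text
t: 1.72
eef_pos: [388.3, 352.4, 298.0]
tcp_rot: [[-0.257, 0.966, 0.0], [0.966, 0.257, 0.001], [0.001, 0.001, -1.0]]
force: [1.3, 0.4, -0.1]
gripper_width: 88.2
off [-0.2881, 0.101, -0.0021] rot [0.001, -0.001, 0.26] | pos [388.3 352.4 298. ] yaw 104.9 q [-0.86  0.44  0.06  1.75 -0.03  0.95 -0.53] t 1.72 F [ 1.3  0.4 -0.1] w 88.2
```

```bash
python3 -m crank '[{"offset":[-0.288,0.1,0],"rotation":[0,0,-0.12]},{"offset":[-0.288,0.1,0],"rotation":[0,0,-0.24]},{"offset":[-0.288,0.1,0],"rotation":[0,0,-0.36]},{"offset":[-0.288,0.1,0],"rotation":[0,0,-0.48]},{"offset":[-0.288,0.1,0],"rotation":[0,0,-0.6]},{"offset":[-0.288,0.1,0],"rotation":[0,0,-0.72]},{"offset":[-0.288,0.1,0],"rotation":[0,0,-0.84]},{"offset":[-0.288,0.1,0],"rotation":[0,0,-0.96]}]'; python3 g.py 565 -339 160 178.4
```

```text
t: 2.38
eef_pos: [563.1, 94.5, 297.5]
tcp_rot: [[-0.94, 0.341, 0.002], [0.341, 0.94, -0.004], [-0.004, -0.003, -1.0]]
force: [0.2, 0.6, -0.0]
gripper_width: 88.5
off [-0.1493, -0.4064, 0.1394] rot [-0.004, 0.003, -0.321] | pos [563.1  94.5 297.5] yaw 160.0 q [-0.14  0.51 -0.18  1.61  0.11  1.03  0.87] t 2.38 F [ 0.2  0.6 -0. ] w 88.5
```

```bash
python3 -m crank '[{"offset":[-0.149,-0.406,0],"rotation":[0,0,-0.1]},{"offset":[-0.149,-0.406,0],"rotation":[0,0,-0.2]},{"offset":[-0.149,-0.406,0],"rotation":[0,0,-0.32]},{"offset":[-0.149,-0.406,0],"rotation":[0,0,-0.32]},{"offset":[-0.149,-0.406,0.02],"rotation":[0,0,-0.32]},{"offset":[-0.149,-0.406,0.06],"rotation":[0,0,-0.32]},{"offset":[-0.149,-0.406,0.1],"rotation":[0,0,-0.32]},{"offset":[-0.149,-0.406,0.139],"rotation":[0,0,-0.32]}]'; python3 g.py 565 -339 160 178.4
```

```text
t: 3.05
eef_pos: [562.8, -220.9, 242.9]
tcp_rot: [[-1.0, 0.027, 0.004], [0.027, 1.0, -0.002], [-0.004, -0.002, -1.0]]
force: [0.6, 0.3, -0.1]
gripper_width: 87.8
off [-0.005, -0.1179, 0.0832] rot [-0.002, 0.004, 0.001] | pos [ 562.8 -220.9  242.9] yaw 178.5 q [ 0.44  0.62 -0.25  1.59  0.18  0.95  1.68] t 3.05 F [ 0.6  0.3 -0.1] w 87.8
```

```bash
python3 -m crank '[{"offset":[-0.005,-0.118,0.083],"rotation":[0,0,0]},{"offset":[-0.005,-0.118,0.083],"rotation":[0,0,0]},{"offset":[-0.005,-0.118,0.083],"rotation":[0,0,0]},{"offset":[-0.005,-0.118,0.083],"rotation":[0,0,0]},{"offset":[-0.005,-0.118,0.083],"rotation":[0,0,0]}]'; python3 - <<'E'
from h import *
st=state(); p,d=read_camera('wrist'); save(p,'wrist1',1.5)
P,u,v=cloud('wrist',d,st);hsv=cv2.cvtColor(p,cv2.COLOR_RGB2HSV)[v,u].astype(int)
m=(hsv[:,0]>22)&(hsv[:,0]<34)&(hsv[:,1]>190)&(P[:,2]>1)&(P[:,2]<60)
Q=P[m];r=cv2.minAreaRect(Q[:,:2].astype(np.float32));print(m.sum(),Q.min(0),Q.max(0),r)
for x0 in range(400,600,20):
    q=Q[abs(Q[:,0]-x0)<3]
    if len(q):print(x0,q[:,1].min(),q[:,1].max(),np.median(q[:,2]))
t=P[(P[:,2]<12)&(P[:,2]>-12)];print(np.median(t[:,2]))
import g;g.go(565,-339,160,178.4)
E
```

```text
t: 3.47
eef_pos: [560.5, -340.2, 155.3]
tcp_rot: [[-0.999, 0.032, -0.006], [0.032, 0.999, -0.001], [0.006, -0.001, -1.0]]
force: [-0.1, 0.0, 0.1]
gripper_width: 88.2
8094 [ 395.01916922 -357.66696032    3.14215609] [ 700.69896869 -138.59647456   47.97235243] ((568.8780517578125, -289.4154968261719), (362.91375732421875, 134.2839813232422), 30.91004753112793)
400 -352.75724685023044 -314.4582170577753 5.820165512349149
420 -353.5189879051836 -314.9993293679967 10.24792776340064
440 -354.3047028715741 -315.4808341015793 14.612816453008179
460 -354.8445515031478 -316.0022755021293 19.061268849113333
480 -354.8218765540249 -316.60314696332404 23.415289967879744
500 -355.47441144352103 -317.21902741088616 27.846559215592407
520 -356.2870460040315 -317.6952622572665 32.35415356982867
540 -356.9424798613498 -318.19525720737454 36.68174837085459
560 -356.78820718669965 -318.71851240406846 41.13688983912931
580 -357.50001166499106 -320.11660812253365 45.612786800770664
-0.7015089712380416
off [-0.0024, -0.0023, -0.0028] rot [0.001, -0.003, -0.0] | pos [ 562.6 -336.6  157.3] yaw 178.4 q [ 0.59  0.79 -0.23  1.51  0.22  0.87  1.83] t 3.52 F [0.2 0.4 0.6] w 87.9
```

View pics/wrist1.png

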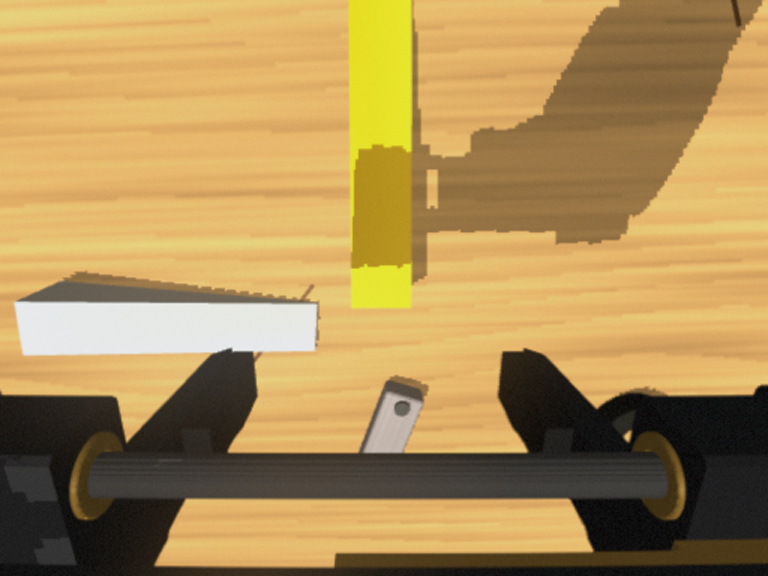

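```bash
python3 - <<'E'
from h import *
for c in ['top']:
    st=state(); 
    D=np.load('top0.npz');P,u,v=cloud('top',D['d'])
    m=(P[:,2]>15)&(P[:,2]<60)&(P[:,0]>540)&(P[:,0]<680)&(P[:,1]>-600)&(P[:,1]<-362)
    print('white',P[m].min(0),P[m].max(0))
import g;g.go(562,-338,30,178.4);g.go(562,-338,8,178.4)
E
python3 -m crank '[{"offset":[0,-0.001,0.04],"rotation":[0,0,0]},{"offset":[0,-0.001,0.08],"rotation":[0,0,0]},{"offset":[0,-0.001,0.11],"rotation":[0,0,0]},{"offset":[0,-0.001,0.11],"rotation":[0,0,0]}]' 70 45;  python3 g.py 562 -338 8 178.4
```

```text
white [ 575.759371   -585.68936651   15.03224543] [ 632.83788701 -413.76154641   52.3101673 ]
off [0.0002, -0.0015, 0.1273] rot [0.001, -0.003, -0.0] | pos [ 562.6 -336.6  157.3] yaw 178.4 q [ 0.59  0.79 -0.23  1.51  0.22  0.87  1.83] t 3.52 F [0.2 0.4 0.6] w 87.9
off [0.0002, -0.0015, 0.1492] rot [0.001, -0.003, -0.0] | pos [ 562.6 -336.6  157.3] yaw 178.4 q [ 0.59  0.79 -0.23  1.51  0.22  0.87  1.83] t 3.52 F [0.2 0.4 0.6] w 87.9
t: 3.85
eef_pos: [561.6, -331.0, 44.4]
tcp_rot: [[-1.0, 0.021, -0.008], [0.021, 1.0, 0.006], [0.008, 0.006, -1.0]]
force: [-0.2, -0.0, -0.5]
gripper_width: 64.6
off [-0.0009, -0.0072, 0.0363] rot [0.006, -0.008, 0.007] | pos [ 561.6 -331.    44.4] yaw 178.8 q [ 0.57  0.94 -0.2   1.58  0.26  0.66  1.79] t 3.85 F [-0.2 -0.  -0.5] w 64.6
```

```bash
python3 -m crank '[{"offset":[0,0,0],"rotation":[0,0,0]},{"offset":[0,0,0],"rotation":[0,0,0]},{"offset":[0,0,0],"rotation":[0,0,0]}]';  python3 g.py 562 -338 8 178.4
```

```text
t: 4.1
eef_pos: [566.6, -336.4, 52.0]
tcp_rot: [[-1.0, 0.024, 0.005], [0.024, 1.0, -0.002], [-0.005, -0.002, -1.0]]
force: [-0.1, 0.1, -0.1]
gripper_width: 63.9
off [0.0048, -0.0016, 0.044] rot [-0.002, 0.005, 0.004] | pos [ 566.6 -336.4   52. ] yaw 178.6 q [ 0.57  0.93 -0.2   1.57  0.26  0.66  1.79] t 4.1 F [-0.1  0.1 -0.1] w 63.9
```

```bash
python3 -m crank '[{"offset":[0.003,-0.002,0.02],"rotation":[0,0,0]},{"offset":[0.003,-0.002,0.034],"rotation":[0,0,0]},{"offset":[0.003,-0.002,0.042],"rotation":[0,0,0]},{"offset":[0.003,-0.002,0.042],"rotation":[0,0,0]},{"offset":[0.003,-0.002,0.042],"rotation":[0,0,0]}]';  python3 g.py 562 -338 8 178.4
```

```text
t: 4.52
eef_pos: [561.1, -337.9, 6.8]
tcp_rot: [[-1.0, 0.025, -0.0], [0.025, 1.0, 0.0], [0.0, 0.0, -1.0]]
force: [-0.8, -0.7, 0.0]
gripper_width: 63.6
off [-0.0009, -0.0, -0.0012] rot [0.0, -0.0, 0.003] | pos [ 561.1 -337.9    6.8] yaw 178.6 q [ 0.57  0.99 -0.18  1.59  0.28  0.59  1.78] t 4.52 F [-0.8 -0.7  0. ] w 63.6
```

Close on the wedge.

```bash
python3 -m crank '[{"offset":[0,0,0],"rotation":[0,0,0]},{"offset":[0,0,0],"rotation":[0,0,0]},{"offset":[0,0,0],"rotation":[0,0,0]},{"offset":[0,0,0],"rotation":[0,0,0]},{"offset":[0,0,0],"rotation":[0,0,0]},{"offset":[0,0,0],"rotation":[0,0,0]}]' 255 50;  python3 - <<'E'
from h import *
st=state(); p,d=read_camera('wrist'); save(p,'wrist2',1)
import g; g.go(513,-256,14,98.4)
E
```

```text
t: 5.02
eef_pos: [561.4, -338.3, 7.2]
tcp_rot: [[-1.0, 0.025, 0.001], [0.025, 1.0, -0.0], [-0.001, -0.0, -1.0]]
force: [0.1, 0.3, 2.5]
gripper_width: 37.3
off [0.0503, 0.0811, -0.0069] rot [0.0, 0.001, 1.399] | pos [ 561.3 -338.3    7.2] yaw 178.6 q [ 0.57  0.99 -0.18  1.59  0.28  0.59  1.78] t 5.07 F [-0.8 -0.2  2.6] w 38.3
```

View pics/wrist2.png

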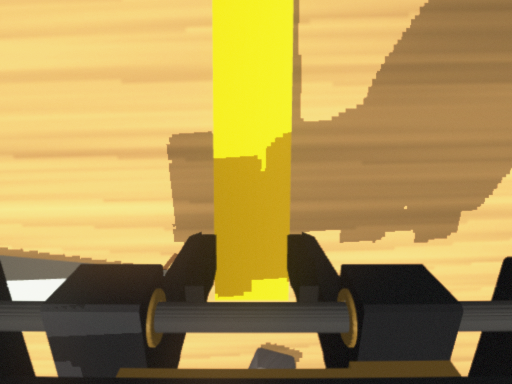

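```bash
python3 -m crank '[{"offset":[0,0,-0.006],"rotation":[0,0,0]},{"offset":[0.006,0.01,-0.008],"rotation":[0,0,0.12]},{"offset":[0.012,0.02,-0.008],"rotation":[0,0,0.24]},{"offset":[0.018,0.03,-0.008],"rotation":[0,0,0.36]},{"offset":[0.024,0.04,-0.008],"rotation":[0,0,0.48]},{"offset":[0.03,0.05,-0.008],"rotation":[0,0,0.6]},{"offset":[0.036,0.06,-0.008],"rotation":[0,0,0.72]},{"offset":[0.042,0.07,-0.008],"rotation":[0,0,0.84]}]';  python3 g.py 510 -236 14 98.4
```

```text
t: 5.73
eef_pos: [520.3, -266.6, 14.8]
tcp_rot: [[-0.644, 0.765, -0.0], [0.765, 0.644, 0.0], [0.0, -0.0, -1.0]]
force: [-0.3, -0.9, -1.8]
gripper_width: 37.5
off [0.03, 0.0119, 0.0008] rot [-0.0, -0.0, 0.554] | pos [ 520.3 -266.6   14.8] yaw 130.1 q [ 0.38  0.92  0.03  1.82 -0.06  0.41  1.15] t 5.73 F [-0.3 -0.9 -1.8] w 37.5
```

```bash
python3 -m crank '[{"offset":[0,0.002,0],"rotation":[0,0,0.12]},{"offset":[0.005,0.004,0],"rotation":[0,0,0.24]},{"offset":[0.01,0.006,0],"rotation":[0,0,0.36]},{"offset":[0.015,0.01,0],"rotation":[0,0,0.48]},{"offset":[0.02,0.012,0],"rotation":[0,0,0.554]},{"offset":[0.02,0.012,0],"rotation":[0,0,0.554]},{"offset":[0.02,0.012,0],"rotation":[0,0,0.554]}]';  python3 - <<'E'
from h import *
for c in ['side','wrist','top']:
    st=state(); p,d=read_camera(c); save(p,c+'3',1); np.savez(c+'3.npz',p=p,d=d,pos=st['eef_pos'],rot=st['tcp_rot'])
    if c=='side': save(p[140:300,200:370],'c_side3',4)
import g; g.go(510,-236,14,98.4)
E
```

```text
t: 6.32
eef_pos: [516.9, -243.8, 14.7]
tcp_rot: [[-0.154, 0.988, -0.0], [0.988, 0.154, 0.0], [0.0, -0.0, -1.0]]
force: [0.1, -0.5, -1.7]
gripper_width: 37.6
off [0.0098, -0.0055, 0.0008] rot [0.0, 0.0, 0.006] | pos [ 516.9 -244.8   14.8] yaw 98.8 q [ 0.28  0.92  0.14  1.86 -0.31  0.38  0.81] t 6.47 F [-0.5 -0.2 -1.3] w 38.0
```

View pics/c_side3.png

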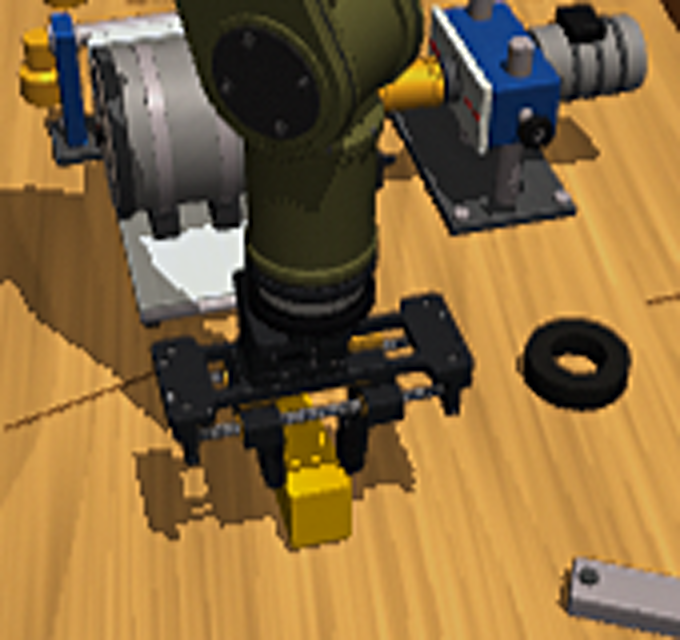

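View pics/wrist3.png

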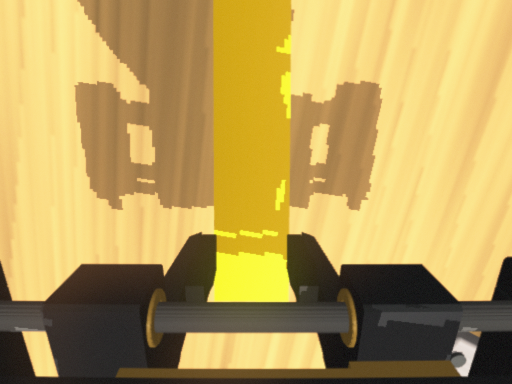

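View pics/top3.png

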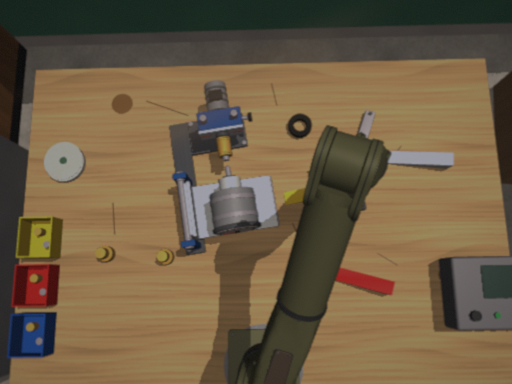

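```bash
python3 -m crank '[{"offset":[0.001,-0.005,0.004],"rotation":[0,0,0]},{"offset":[0.002,-0.006,0.008],"rotation":[0,0,0]},{"offset":[0.002,-0.006,0.008],"rotation":[0,0,0]},{"offset":[0.002,-0.006,0.008],"rotation":[0,0,0]}]';  python3 - <<'E'
from h import *
st=state(); p,d=read_camera('top'); save(p[130:270,160:320],'c_top4',5); np.savez('top4.npz',p=p,d=d)
P,u,v=cloud('top',d);hsv=cv2.cvtColor(p,cv2.COLOR_RGB2HSV)[v,u].astype(int)
m=(hsv[:,0]>22)&(hsv[:,0]<34)&(hsv[:,1]>190)&(P[:,2]>1)&(P[:,0]>420)&(P[:,0]<560)&(P[:,1]>-200)&(P[:,1]<-40)
print('wedge',P[m].min(0),P[m].max(0));
Q=P[m]; print(cv2.minAreaRect(Q[:,:2].astype(np.float32)))
m=(P[:,0]>380)&(P[:,0]<590)&(P[:,1]>-70)&(P[:,1]<25)&(P[:,2]>8)&(hsv[:,1]<60)&(P[:,2]<60)
Q=P[m]
hull=cv2.convexHull(Q[:,:2].astype(np.float32))[:,0];print(np.round(hull).tolist())
import g; g.go(510,-236,8,98.4)
E
```

```text
t: 6.8
eef_pos: [510.0, -244.1, 7.1]
tcp_rot: [[-0.151, 0.989, -0.0], [0.989, 0.151, -0.001], [-0.001, -0.0, -1.0]]
force: [-0.7, -0.7, 5.4]
gripper_width: 37.9
wedge [ 470.50868204 -130.1633193     4.10728357] [477.0765817  -78.11304819  14.72626479]
((473.7926025390625, -104.13818359375), (52.463016510009766, 0.0), 97.19178771972656)
[[560.0, -15.0], [559.0, -2.0], [556.0, 16.0], [553.0, 22.0], [522.0, 23.0], [395.0, 19.0], [401.0, -24.0], [403.0, -39.0], [404.0, -42.0], [406.0, -51.0], [413.0, -52.0], [426.0, -52.0], [481.0, -44.0], [533.0, -36.0], [548.0, -33.0], [560.0, -30.0]]
off [0.008, 0.0012, -0.0009] rot [-0.0, 0.001, 0.005] | pos [ 510.  -244.1    7.1] yaw 98.7 q [ 0.29  0.92  0.13  1.88 -0.31  0.35  0.81] t 6.85 F [-1.  -1.8  5.2] w 37.6
```

View pics/c_top4.png

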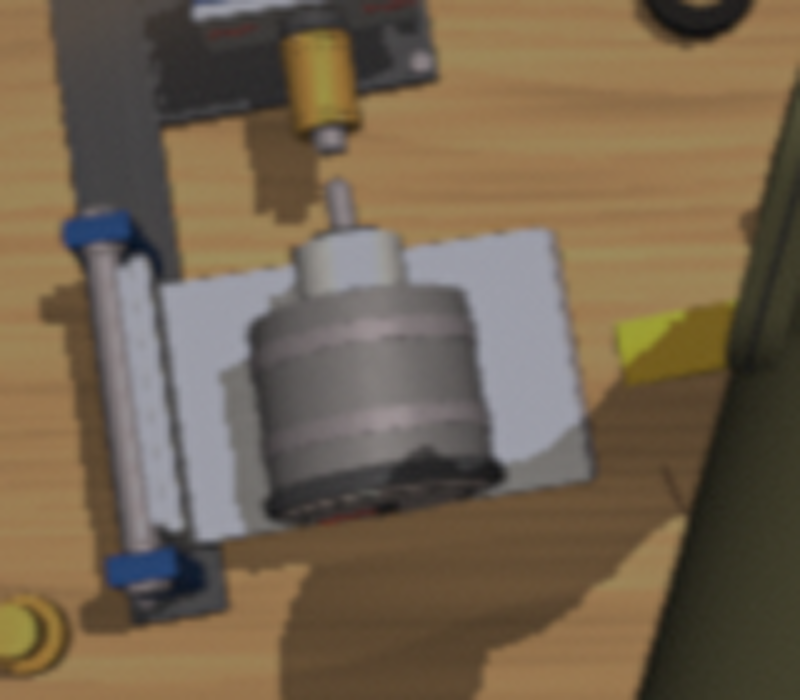

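```bash
cat > lvl.py <<'E'
from h import *
from scipy.optimize import least_squares
yaw=np.radians(8.3); ux=np.array([np.cos(yaw),np.sin(yaw)]);uy=np.array([-ux[1],ux[0]])
def axis_fit(Q,r,verb=True):
    # cylinder with horizontal axis along ux; unknown lateral c, height h
    s=Q[:,:2]@ux; l=Q[:,:2]@uy; z=Q[:,2]
    def f(p): return np.hypot(l-p[0],z-p[1])-r
    best=least_squares(f,[np.median(l),np.median(z)-r*.7],loss='soft_l1',f_scale=1.)
    return best.x, np.std(f(best.x)), len(Q),(s.min(),s.max())
def level(cam,D,st=None):
    P,u,v=cloud(cam,D['d'],st);hsv=cv2.cvtColor(D['p'],cv2.COLOR_RGB2HSV)[v,u].astype(int)
    m=(hsv[:,0]>12)&(hsv[:,0]<30)&(hsv[:,1]>130)&(P[:,2]>95)&(P[:,2]<170)&(P[:,0]>560)&(P[:,0]<700)&(P[:,1]>40)&(P[:,1]<160)
    a=axis_fit(P[m],21)
    c=a[0][0]; s=P[:,:2]@ux;l=P[:,:2]@uy; s0,s1=np.percentile(s[m],[2,98]); mid=(s0+s1)/2
    # nose end = mid-40 ; shaft end = mid-55
    k=(abs(l-c)<12)&(P[:,2]>90)&(P[:,2]<150)
    sh=k&(s>mid-55-22)&(s<mid-55-3)
    no=k&(s>mid-38)&(s<mid-31)
    b=axis_fit(P[sh],8)
    print(cam,'sleeve',a,'mid',mid); print('   shaft',b)
    if no.sum()>4: print('   nose',axis_fit(P[no],9.5))
    print('   diff sleeve-shaft',a[0][1]-b[0][1])
if __name__=='__main__':
    import sys
    for a in sys.argv[1:]:
        level(a.rstrip('0123456789'),np.load(a+'.npz'))
E
python3 lvl.py side0 top0 top3 top4
```

```text
side sleeve (array([ 10.78678837, 109.69804513]), np.float64(3.8111035232608934), 218, (np.float64(609.5260011336295), np.float64(708.3029100802814))) mid 637.6048037422935
   shaft (array([ 10.45038976, 105.62491318]), np.float64(2.099898867227139), 26, (np.float64(561.4717715770004), np.float64(578.9017705455085)))
   nose (array([  9.52524633, 110.50337157]), np.float64(0.994561813466245), 11, (np.float64(599.914200107734), np.float64(606.1971029969703)))
   diff sleeve-shaft 4.07313194881155
top sleeve (array([ 11.24902364, 110.79184042]), np.float64(2.259284655167989), 255, (np.float64(609.239417884652), np.float64(668.8474361818448))) mid 637.296420652938
   shaft (array([ 12.39703363, 107.73077627]), np.float64(2.5249272748505014), 35, (np.float64(560.3681380254941), np.float64(578.8297002868106)))
   nose (array([ 11.50311618, 111.58446911]), np.float64(1.6461894120439802), 15, (np.float64(599.299251592486), np.float64(605.8633626204397)))
   diff sleeve-shaft 3.061064155992611
top sleeve (array([ 11.95570905, 110.52365268]), np.float64(2.2018684758735434), 256, (np.float64(6
[... 206 characters left out ...]
629007831)))
   nose (array([ 11.30891689, 111.60395486]), np.float64(1.882213523651687), 14, (np.float64(599.3227297522354), np.float64(604.5481717198546)))
   diff sleeve-shaft 3.7770005314954602
top sleeve (array([ 11.673844  , 110.70582886]), np.float64(2.2423394142799538), 253, (np.float64(609.5363681509331), np.float64(667.7866405800338))) mid 637.6036115136354
   shaft (array([ 11.37293819, 106.69845505]), np.float64(2.082195812543089), 34, (np.float64(561.1990038130878), np.float64(578.9824400875231)))
   nose (array([ 11.06466429, 111.27570728]), np.float64(2.4381236089234517), 13, (np.float64(600.3667165075362), np.float64(605.3811361239012)))
   diff sleeve-shaft 4.007373806190188
```

```bash
python3 -m crank '[{"offset":[0.012,0,0],"rotation":[0,0,0]},{"offset":[0.024,0,0],"rotation":[0,0,0]},{"offset":[0.036,0,0],"rotation":[0,0,0]},{"offset":[0.048,0,0],"rotation":[0,0,0]},{"offset":[0.058,0,0],"rotation":[0,0,0]},{"offset":[0.058,0,0],"rotation":[0,0,0]}]';  python3 - <<'E'
from h import *
st=state(); p,d=read_camera('top'); save(p[130:270,160:320],'c_top5',4); np.savez('top5.npz',p=p,d=d)
import g; g.go(510,-236,8,98.4)
E
python3 lvl.py top5
```

```text
t: 7.35
eef_pos: [502.2, -183.1, 7.1]
tcp_rot: [[-0.154, 0.988, 0.001], [0.988, 0.154, 0.001], [0.0, 0.001, -1.0]]
force: [1.2, -0.6, 5.9]
gripper_width: 37.5
off [-0.0535, -0.0004, -0.001] rot [0.001, -0.001, 0.008] | pos [ 502.1 -183.     7.1] yaw 98.9 q [ 0.19  0.9   0.12  1.98 -0.35  0.28  0.76] t 7.4 F [ 1.2 -0.6  6.6] w 37.9
top sleeve (array([ 11.79439813, 110.26339674]), np.float64(2.296621359345647), 256, (np.float64(609.5683808559942), np.float64(668.0782964016602))) mid 637.262948562566
   shaft (array([ 11.73335558, 107.55988333]), np.float64(2.0868764264945368), 34, (np.float64(561.0821610773805), np.float64(579.0932178873413)))
   nose (array([ 10.96538809, 112.82191069]), np.float64(1.4840462926334992), 14, (np.float64(599.7023198341427), np.float64(605.36785794478)))
   diff sleeve-shaft 2.7035134033383343
```

View pics/c_top5.png

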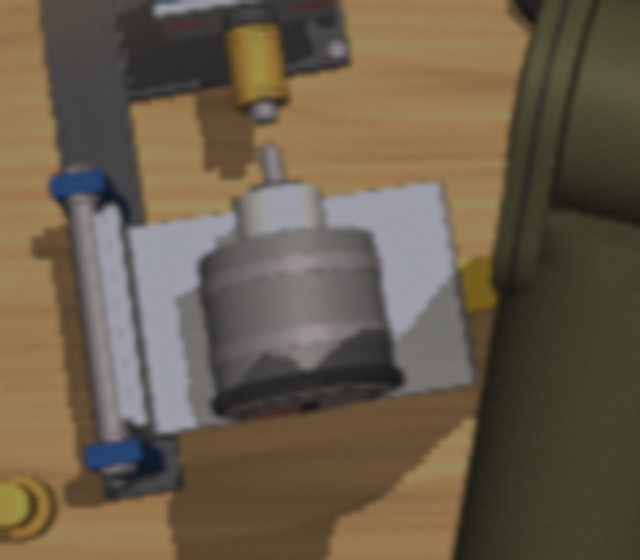

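```bash
python3 -m crank '[{"offset":[0.008,0,0],"rotation":[0,0,0]},{"offset":[0.016,0,0],"rotation":[0,0,0]},{"offset":[0.024,0,0],"rotation":[0,0,0]},{"offset":[0.03,0,0],"rotation":[0,0,0]},{"offset":[0.03,0,0],"rotation":[0,0,0]},{"offset":[0.03,0,0],"rotation":[0,0,0]}]';  python3 - <<'E'
from h import *
for i in 'ab':
    p,d=read_camera('top'); np.savez(f'top6{i}.npz',p=p,d=d)
p,d=read_camera('side'); save(p[130:290,200:370],'c_side6',4);np.savez('side6.npz',p=p,d=d)
import g; g.go(510,-236,8,98.4)
from lvl import *
for i in 'ab':level('top',np.load(f'top6{i}.npz'))
# deck plane z in both
for f in ['top0','top4','top5','top6a','top6b']:
    D=np.load(f+'.npz');P,u,v=cloud('top',D['d'])
    s=P[:,:2]@ux;l=P[:,:2]@uy
    lip=np.array([481,-39.5]);ds=s-lip@ux;dl=l-lip@uy
    for nm,m in(('front',(abs(ds)<70)&(dl>2)&(dl<35)&(P[:,2]<70)),('shaft',(ds>75)&(ds<95)&(abs(dl-125)<4))):
        print(f,nm,m.sum(),np.median(P[m,2]) if m.sum() else None)
E
```

```text
t: 7.9
eef_pos: [499.5, -161.4, 7.2]
tcp_rot: [[-0.148, 0.989, 0.006], [0.989, 0.148, -0.009], [-0.01, 0.005, -1.0]]
force: [3.3, -13.8, -0.2]
gripper_width: 37.7
off [-0.0753, -0.0007, -0.0001] rot [0.005, 0.01, 0.002] | pos [ 499.5 -161.4    7.2] yaw 98.5 q [ 0.15  0.9   0.12  2.01 -0.37  0.24  0.73] t 8.05 F [  3.5 -12.9   0.3] w 37.4
top sleeve (array([ 11.30807546, 110.67109895]), np.float64(2.380513691563747), 252, (np.float64(608.9537397854203), np.float64(669.5121875658313))) mid 637.5344779064326
   shaft (array([ 11.98371201, 110.83979137]), np.float64(1.8709060732198162), 34, (np.float64(561.1963694689582), np.float64(578.5351516229235)))
   nose (array([ 10.35571827, 111.77181431]), np.float64(2.306172651818763), 16, (np.float64(599.5746820141692), np.float64(606.1372773252431)))
   diff sleeve-shaft -0.16869241955191683
top sleeve (array([ 11.68230631, 110.58908542]), np.float64(2.4461400489691814), 253, (np.float64(609.3004202444683), np.float64(670.5759017248704))) mid 637.4334674553413
   shaft (array([ 11.1250589 , 111.08629113]), np.float64(1.496880402100063), 34, (np.float64(560.8917487331859), np.float64(578.2146266774818)))
   nose (array([ 12.42835056, 112.40597711]), np.float64(1.7692200412830823), 16, (np.float64(599.4405094827555), np.float64(606.1846830735674)))
   diff sleeve-shaft -0.49720571315570794
top0 front 482 27.750914436258427
top0 shaft 13 114.84211329590175
top4 front 485 27.801943973439393
top4 shaft 13 113.1461673245426
top5 front 486 28.106008053903338
top5 shaft 13 113.17699469742251
top6a front 428 32.75705498621073
top6a shaft 11 117.25904973745332
top6b front 425 32.89174573092532
top6b shaft 11 117.57421538773747
```

View pics/c_side6.png

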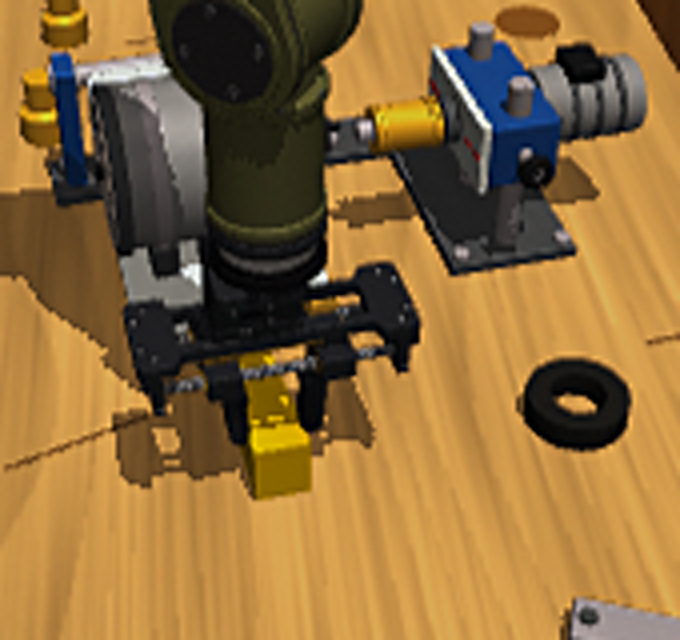

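```bash
python3 -m crank '[{"offset":[0.006,0,0],"rotation":[0,0,0]},{"offset":[0.011,0,0],"rotation":[0,0,0]},{"offset":[0.014,0,0],"rotation":[0,0,0]},{"offset":[0.014,0,0],"rotation":[0,0,0]},{"offset":[0.014,0,0],"rotation":[0,0,0]}]';  cat > st.py <<'E'
from h import *
import sys
n=sys.argv[1]
for i in 'ab':
    p,d=read_camera('top'); np.savez(f'top{n}{i}.npz',p=p,d=d)
import g; g.go(510,-236,8,98.4)
from lvl import *
for i in 'ab':level('top',np.load(f'top{n}{i}.npz'))
for f in [f'top{n}a',f'top{n}b']:
    D=np.load(f+'.npz');P,u,v=cloud('top',D['d'])
    s=P[:,:2]@ux;l=P[:,:2]@uy
    lip=np.array([481,-39.5]);ds=s-lip@ux;dl=l-lip@uy
    for nm,m in(('front',(abs(ds)<70)&(dl>2)&(dl<35)&(P[:,2]<70)),):
        print(f,nm,m.sum(),np.median(P[m,2]) if m.sum() else None)
E
python3 st.py 7
```

```text
t: 8.47
eef_pos: [497.4, -147.8, 7.2]
tcp_rot: [[-0.147, 0.989, 0.006], [0.989, 0.147, -0.009], [-0.01, 0.005, -1.0]]
force: [2.8, -13.6, 0.4]
gripper_width: 37.9
off [-0.0891, -0.0005, 0.0] rot [0.005, 0.01, 0.001] | pos [ 497.4 -147.8    7.2] yaw 98.5 q [ 0.13  0.9   0.12  2.03 -0.38  0.22  0.72] t 8.57 F [  2.7 -13.4  -1.6] w 37.6
top sleeve (array([ 11.60600758, 110.57729825]), np.float64(2.2739903434387396), 251, (np.float64(608.7792376735725), np.float64(668.3994976176912))) mid 637.2757725474931
   shaft (array([ 11.79511805, 112.28733964]), np.float64(1.3726712972499604), 34, (np.float64(560.772310889803), np.float64(577.8596373666192)))
   nose (array([ 11.56560396, 111.94022616]), np.float64(1.9175123980147395), 14, (np.float64(600.2818862742444), np.float64(605.1997812822358)))
   diff sleeve-shaft -1.7100413929794485
top sleeve (array([ 11.5459459 , 110.59624116]), np.float64(2.1760665999660707), 252, (np.float64(608.865277567538), np.float64(669.4682892667023))) mid 637.4582724996378
   shaft (array([ 10.96436452, 111.83440713]), np.float64(2.147055091848153), 35, (np.float64(561.4001351686295), np.float64(578.8502814624566)))
   nose (array([ 11.07644506, 111.19760052]), np.float64(2.052507262744662), 13, (np.float64(600.7173399621013), np.float64(605.8373945848762)))
   diff sleeve-shaft -1.2381659742234632
top7a front 206 36.09036718558298
top7b front 208 35.84860777627182
```

```bash
python3 -m crank '[{"offset":[-0.005,0,0],"rotation":[0,0,0]},{"offset":[-0.006,0,0],"rotation":[0,0,0]},{"offset":[-0.006,0,0],"rotation":[0,0,0]}]'; python3 -m crank '[{"offset":[0,0,0],"rotation":[0,0,0]},{"offset":[0,0,0],"rotation":[0,0,0]},{"offset":[0,0,0],"rotation":[0,0,0]},{"offset":[0,0,0],"rotation":[0,0,0]},{"offset":[0,0,0],"rotation":[0,0,0]}]' 40; python3 st.py 8
```

```text
t: 8.82
eef_pos: [497.3, -147.8, 7.1]
tcp_rot: [[-0.152, 0.988, 0.003], [0.988, 0.152, -0.001], [-0.001, 0.002, -1.0]]
force: [1.9, -3.0, 4.8]
gripper_width: 37.9
t: 9.23
eef_pos: [495.3, -147.2, 6.4]
tcp_rot: [[-0.152, 0.988, -0.002], [0.988, 0.152, 0.001], [0.002, -0.001, -1.0]]
force: [0.4, -0.0, 0.2]
gripper_width: 69.3
off [-0.0895, 0.0008, -0.0016] rot [-0.001, -0.001, 0.006] | pos [ 495.6 -147.7    6.5] yaw 98.7 q [ 0.13  0.9   0.11  2.03 -0.38  0.24  0.72] t 9.33 F [ 0.5 -0.4  0.3] w 74.1
top sleeve (array([ 11.09138036, 110.75452165]), np.float64(2.2402010044407645), 254, (np.float64(609.3578154352348), np.float64(669.4331066590216))) mid 637.3488197480715
   shaft (array([ 12.02684462, 112.08881191]), np.float64(1.9559848239762063), 33, (np.float64(561.3862873868718), np.float64(577.2051852618838)))
   nose (array([ 11.73493777, 110.9309772 ]), np.float64(2.1322594986440064), 14, (np.float64(599.7254014045769), np.float64(605.2290914897316)))
   diff sleeve-shaft -1.3342902598166546
top sleeve (array([ 11.88872623, 110.6674482 ]), np.float64(2.1256676049450074), 254, (np.float64(609.2782637450191), np.float64(668.579168798279))) mid 637.1749022950906
   shaft (array([ 11.86696363, 112.22836896]), np.float64(1.6142831836244034), 35, (np.float64(560.4379811942299), np.float64(577.7322842373064)))
   nose (array([ 11.44442222, 113.23018523]), np.float64(2.057277729833589), 13, (np.float64(599.2960726146972), np.float64(605.1820452282532)))
   diff sleeve-shaft -1.56092075743301
top8a front 315 36.164130043931664
top8b front 317 36.361203682707355
```

```bash
python3 -m crank '[{"offset":[0,0,-0.02],"rotation":[0,0,0]},{"offset":[0,0,-0.05],"rotation":[0,0,0]},{"offset":[0,0,-0.09],"rotation":[0,0,0]},{"offset":[-0.01,0,-0.13],"rotation":[0,0,0]},{"offset":[-0.01,0,-0.17],"rotation":[0,0,0]},{"offset":[0,0,-0.21],"rotation":[0,0,-0.1]},{"offset":[0.02,0.02,-0.24],"rotation":[0,0,-0.2]},{"offset":[0.05,0.04,-0.24],"rotation":[0,0,-0.3]}]' 0; python3 g.py 625 103 240 188.4
```

```text
t: 10.0
eef_pos: [531.2, -96.6, 253.3]
tcp_rot: [[-0.435, 0.9, 0.012], [0.901, 0.435, -0.004], [-0.009, 0.009, -1.0]]
force: [0.1, -1.0, -0.8]
gripper_width: 88.2
off [0.1391, 0.1711, 0.0136] rot [0.002, 0.013, -1.268] | pos [531.2 -96.6 253.3] yaw 115.8 q [-0.07  0.52  0.27  1.79 -0.17  0.84  0.72] t 10.0 F [ 0.1 -1.  -0.8] w 88.2
```

```bash
python3 -m crank '[{"offset":[0.015,0.025,0],"rotation":[0,0.013,-0.12]},{"offset":[0.03,0.05,0],"rotation":[0,0.013,-0.24]},{"offset":[0.05,0.07,0],"rotation":[0,0.013,-0.36]},{"offset":[0.07,0.09,0],"rotation":[0,0.013,-0.48]},{"offset":[0.09,0.11,0],"rotation":[0,0.013,-0.6]},{"offset":[0.11,0.13,0],"rotation":[0,0.013,-0.72]},{"offset":[0.125,0.15,0],"rotation":[0,0.013,-0.84]},{"offset":[0.139,0.171,0.01],"rotation":[0,0.013,-0.96]}]' 0; python3 g.py 625 103 205 188.4
```

```text
t: 10.67
eef_pos: [622.0, 108.9, 238.2]
tcp_rot: [[-0.988, 0.151, -0.008], [0.151, 0.988, 0.008], [0.009, 0.007, -1.0]]
force: [0.7, 0.3, 0.2]
gripper_width: 88.4
off [-0.0041, -0.0056, 0.0331] rot [0.008, -0.008, -0.299] | pos [622.  108.9 238.2] yaw 171.3 q [-0.23  0.66 -0.02  1.5   0.    0.98  1.17] t 10.67 F [0.7 0.3 0.2] w 88.4
```

```bash
python3 -m crank '[{"offset":[-0.004,-0.006,0.015],"rotation":[0,0,-0.12]},{"offset":[-0.004,-0.006,0.033],"rotation":[0,0,-0.24]},{"offset":[-0.004,-0.006,0.033],"rotation":[0,0,-0.3]},{"offset":[-0.004,-0.006,0.033],"rotation":[0,0,-0.3]},{"offset":[-0.004,-0.006,0.033],"rotation":[0,0,-0.3]},{"offset":[-0.004,-0.006,0.033],"rotation":[0,0,-0.3]}]' 0; python3 g.py 625 103 205 188.4;  python3 - <<'E'
from h import *
for i in 'ab':
    st=state(); p,d=read_camera('wrist'); np.savez(f'wrist9{i}.npz',p=p,d=d,pos=st['eef_pos'],rot=st['tcp_rot'])
save(p,'wrist9',1.5)
E
```

```text
t: 11.17
eef_pos: [624.1, 100.7, 204.2]
tcp_rot: [[-0.99, -0.139, -0.009], [-0.139, 0.99, 0.008], [0.008, 0.009, -1.0]]
force: [0.4, 0.8, 0.5]
gripper_width: 88.2
off [-0.0012, 0.0022, -0.0008] rot [0.009, -0.008, -0.007] | pos [624.1 100.7 204.2] yaw -172.0 q [-0.17  0.7  -0.1   1.54  0.07  0.91  1.42] t 11.17 F [0.4 0.8 0.5] w 88.2
```

View pics/wrist9.png

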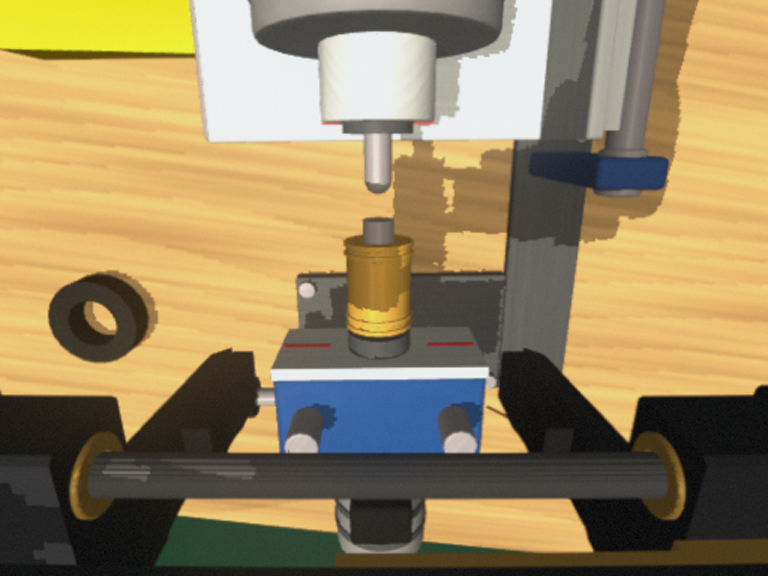

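```bash
cat > wl.py <<'E'
from h import *
import sys
from scipy.optimize import least_squares
for f in sys.argv[1:]:
    D=np.load(f+'.npz');st=dict(eef_pos=D['pos'],tcp_rot=D['rot'])
    P,u,v=cloud('wrist',D['d'],st)
    U=u*1.5;V=v*1.5
    for nm,box,r in(('shaft',(364,392,136,184),8),('nose',(362,396,222,234),9.5),('sleeve',(348,410,250,315),21)):
        if 'tr' in f: pass
        m=(U>=box[0])&(U<=box[1])&(V>=box[2])&(V<=box[3]);Q=P[m]
        yaw=np.radians(8.3);ux=np.array([np.cos(yaw),np.sin(yaw)]);uy=np.array([-ux[1],ux[0]])
        s=Q[:,:2]@ux;l=Q[:,:2]@uy;z=Q[:,2]
        k=(z>z.max()-r*1.2)
        F=lambda p:np.hypot(l[k]-p[0]-p[2]*(s[k]-s.mean()),z[k]-p[1])-r
        b=least_squares(F,[np.median(l),z.max()-r,0],loss='soft_l1',f_scale=.7)
        print(f,nm,m.sum(),'l,h,skew',np.round(b.x,2),'s',np.round([s.min(),s.max()],1),'res',round(np.std(F(b.x)),2),'ztop98',round(np.percentile(z,98)-r,2),'zmid',round(np.median(z[abs(l-b.x[0])<2])-r,2))
E
python3 wl.py wrist9a wrist9b
```

```text
wrist9a shaft 607 l,h,skew [ 10.96 110.37  -0.  ] s [549.7 586. ] res 0.58 ztop98 111.34 zmid 110.27
wrist9a nose 206 l,h,skew [1.109e+01 1.104e+02 2.000e-02] s [597.3 627.6] res 0.49 ztop98 111.1 zmid 110.18
wrist9a sleeve 1839 l,h,skew [ 11.12 109.05   0.  ] s [611.3 655.9] res 0.72 ztop98 110.34 zmid 109.4
wrist9b shaft 606 l,h,skew [ 11.03 110.38  -0.  ] s [549.9 586.2] res 0.56 ztop98 111.25 zmid 110.18
wrist9b nose 206 l,h,skew [ 11.03 110.42   0.  ] s [597.3 627.7] res 0.61 ztop98 111.35 zmid 110.33
wrist9b sleeve 1839 l,h,skew [1.1140e+01 1.0906e+02 1.0000e-02] s [611.7 656. ] res 0.7 ztop98 110.29 zmid 109.39
```

```bash
python3 g.py 629 103 140 188.3; python3 -m crank '[{"offset":[-0.0045,0.0015,0.03],"rotation":[0,0,0]},{"offset":[-0.0045,0.0015,0.055],"rotation":[0,0,0]},{"offset":[-0.0045,0.0015,0.065],"rotation":[0,0,0]},{"offset":[-0.0045,0.0015,0.065],"rotation":[0,0,0]},{"offset":[-0.0045,0.0015,0.065],"rotation":[0,0,0]},{"offset":[-0.0045,0.0015,0.065],"rotation":[0,0,0]}]' 0; python3 g.py 629 103 96 188.3;  python3 - <<'E'
from h import *
st=state(); p,d=read_camera('wrist'); np.savez('wrist10.npz',p=p,d=d,pos=st['eef_pos'],rot=st['tcp_rot'])
save(p,'wrist10',1.5)
E
```

```text
off [-0.0056, 0.001, 0.0643] rot [0.009, -0.008, -0.005] | pos [624.2 100.8 204.3] yaw -172.0 q [-0.17  0.7  -0.1   1.54  0.07  0.91  1.42] t 11.27 F [-0.9 -0.5 -0. ] w 87.8
t: 11.77
eef_pos: [628.6, 103.5, 140.2]
tcp_rot: [[-0.99, -0.14, -0.007], [-0.14, 0.99, 0.008], [0.006, 0.009, -1.0]]
force: [0.9, -0.1, -0.5]
gripper_width: 88.2
off [-0.0006, -0.0009, 0.0442] rot [0.009, -0.006, -0.004] | pos [628.6 103.5 140.2] yaw -171.9 q [-0.18  0.78 -0.1   1.59  0.08  0.78  1.41] t 11.77 F [ 0.9 -0.1 -0.5] w 88.2
```

View pics/wrist10.png

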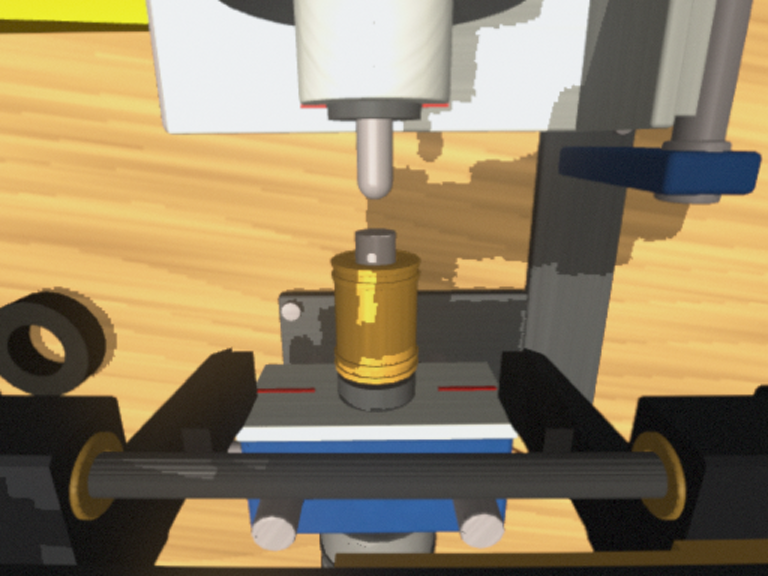

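```bash
python3 -m crank '[{"offset":[0,0,0.02],"rotation":[0.008,-0.006,0]},{"offset":[0,-0.001,0.036],"rotation":[0.008,-0.006,0]},{"offset":[0,-0.001,0.044],"rotation":[0.008,-0.006,0]},{"offset":[0,-0.001,0.044],"rotation":[0.008,-0.006,0]},{"offset":[0,-0.001,0.044],"rotation":[0.008,-0.006,0]}]' 0; python3 g.py 629 103 96 188.3;  python3 - <<'E'
from h import *
st=state(); p,d=read_camera('wrist'); np.savez('wrist11.npz',p=p,d=d,pos=st['eef_pos'],rot=st['tcp_rot'])
save(p,'wrist11',1.5)
E
```

```text
t: 12.23
eef_pos: [627.7, 102.7, 95.4]
tcp_rot: [[-0.99, -0.141, -0.002], [-0.141, 0.99, 0.001], [0.002, 0.001, -1.0]]
force: [-0.1, -0.6, 1.1]
gripper_width: 87.8
off [-0.0014, 0.0001, -0.0006] rot [0.001, -0.002, -0.004] | pos [627.7 102.7  95.4] yaw -171.9 q [-0.19  0.84 -0.08  1.62  0.1   0.68  1.39] t 12.23 F [-0.1 -0.6  1.1] w 87.8
```

View pics/wrist11.png

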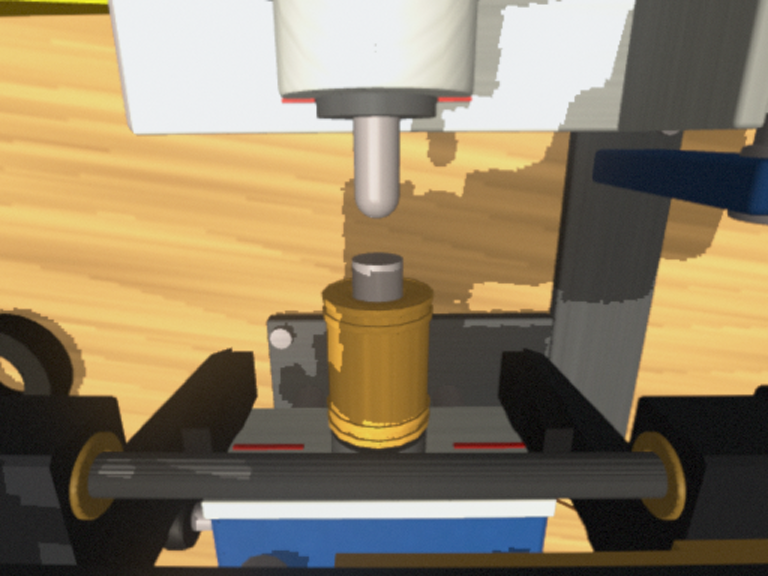

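```bash
sed -e "s/('shaft',(364,392,136,184),8),('nose',(362,396,222,234),9.5),('sleeve',(348,410,250,315),21)/('shaft',(354,400,122,200),8),('nose',(354,402,264,292),9.5),('sleeve',(330,428,330,400),21)/" wl.py > wl2.py; python3 wl2.py wrist11
python3 -m crank '[{"offset":[0,0,0],"rotation":[0,0,0]},{"offset":[0,0,0],"rotation":[0,0,0]},{"offset":[0,0,0],"rotation":[0,0,0]},{"offset":[0,0,0],"rotation":[0,0,0]},{"offset":[0,0,0],"rotation":[0,0,0]},{"offset":[0,0,0],"rotation":[0,0,0]},{"offset":[0,0,0],"rotation":[0,0,0]}]' 255 20; python3 g.py 629 103 96 188.3
```

```text
wrist11 shaft 1608 l,h,skew [ 10.97 110.44  -0.  ] s [550.2 590.5] res 0.53 ztop98 111.35 zmid 110.35
wrist11 nose 625 l,h,skew [1.1000e+01 1.1039e+02 1.0000e-02] s [596.8 609.5] res 0.5 ztop98 111.13 zmid 110.25
wrist11 sleeve 3089 l,h,skew [ 11.01 109.06  -0.  ] s [616.5 713.5] res 0.6 ztop98 110.09 zmid 109.32
t: 12.87
eef_pos: [627.1, 102.6, 94.7]
tcp_rot: [[-0.99, -0.141, -0.003], [-0.141, 0.99, 0.001], [0.003, 0.001, -1.0]]
force: [0.2, -0.0, 0.3]
gripper_width: 43.6
off [-0.0019, 0.0001, -0.0013] rot [0.001, -0.003, -0.004] | pos [627.1 102.6  94.7] yaw -171.9 q [-0.19  0.84 -0.08  1.62  0.1   0.68  1.39] t 12.87 F [ 0.2 -0.   0.3] w 43.6
```

```bash
python3 -m crank '[{"offset":[0.004,0,0],"rotation":[0,0,0]},{"offset":[0.008,0,0],"rotation":[0,0,0]},{"offset":[0.012,0,0],"rotation":[0,0,0]},{"offset":[0.016,0,0],"rotation":[0,0,0]},{"offset":[0.02,0,0],"rotation":[0,0,0]},{"offset":[0.022,0,0],"rotation":[0,0,0]},{"offset":[0.024,0,0],"rotation":[0,0,0]}]'; python3 g.py 629 103 96 188.3;python3 -m crank '[{"offset":[0.003,0,0],"rotation":[0,0,0]},{"offset":[0.006,0,0],"rotation":[0,0,0]},{"offset":[0.009,0,0],"rotation":[0,0,0]},{"offset":[0.012,0,0],"rotation":[0,0,0]},{"offset":[0.015,0,0],"rotation":[0,0,0]},{"offset":[0.018,0,0],"rotation":[0,0,0]},{"offset":[0.021,0,0],"rotation":[0,0,0]}]'; python3 g.py 629 103 96 188.3
```

```text
t: 13.45
eef_pos: [607.5, 100.0, 98.2]
tcp_rot: [[-0.99, -0.141, 0.007], [-0.141, 0.99, 0.002], [-0.007, 0.001, -1.0]]
force: [2.5, -0.9, 14.6]
gripper_width: 1.6
off [-0.0217, -0.0001, 0.0024] rot [0.001, 0.007, -0.004] | pos [607.5 100.   98.2] yaw -171.9 q [-0.19  0.81 -0.08  1.7   0.1   0.63  1.38] t 13.45 F [ 2.5 -0.9 14.6] w 1.6
t: 14.03
eef_pos: [587.0, 96.7, 98.2]
tcp_rot: [[-0.99, -0.14, 0.007], [-0.14, 0.99, 0.002], [-0.008, 0.001, -1.0]]
force: [1.8, -0.8, 16.0]
gripper_width: 0.4
off [-0.0424, 0.0003, 0.0025] rot [0.001, 0.008, -0.004] | pos [587.   96.7  98.2] yaw -171.9 q [-0.19  0.79 -0.08  1.76  0.1   0.59  1.38] t 14.03 F [ 1.8 -0.8 16. ] w 0.4
```

```bash
python3 - <<'E'
from h import *
for c in ['wrist','side','top']:
    st=state(); p,d=read_camera(c); np.savez(c+'12.npz',p=p,d=d,pos=st['eef_pos'],rot=st['tcp_rot'])
    if c=='wrist':save(p,'wrist12',1.5)
    if c=='side': save(p[100:235,200:370],'c_side12',4.5)
    if c=='top': save(p[70:265,160:300],'c_top12',3)
print(state()['force'],state()['gripper_width'])
E
```

```text
[ 1.00733431 -1.76707817 17.0895563 ] 0.7346753770801898
```

View pics/wrist12.png

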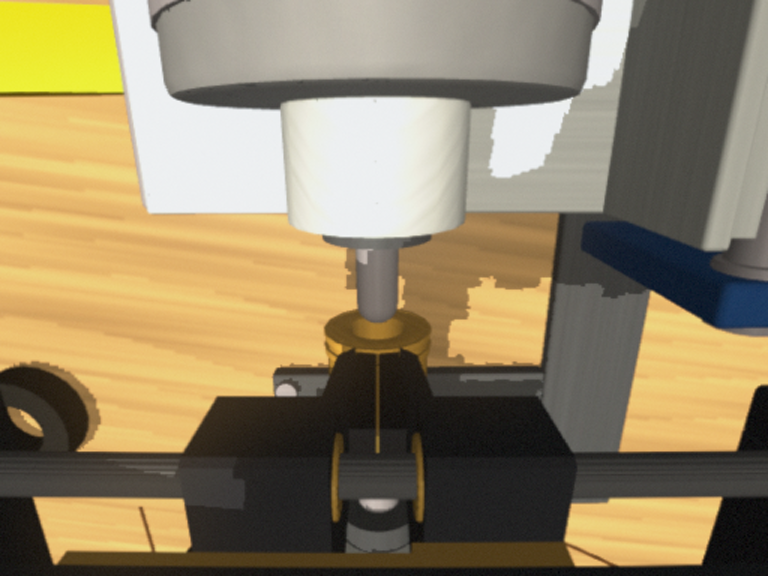

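View pics/c_side12.png

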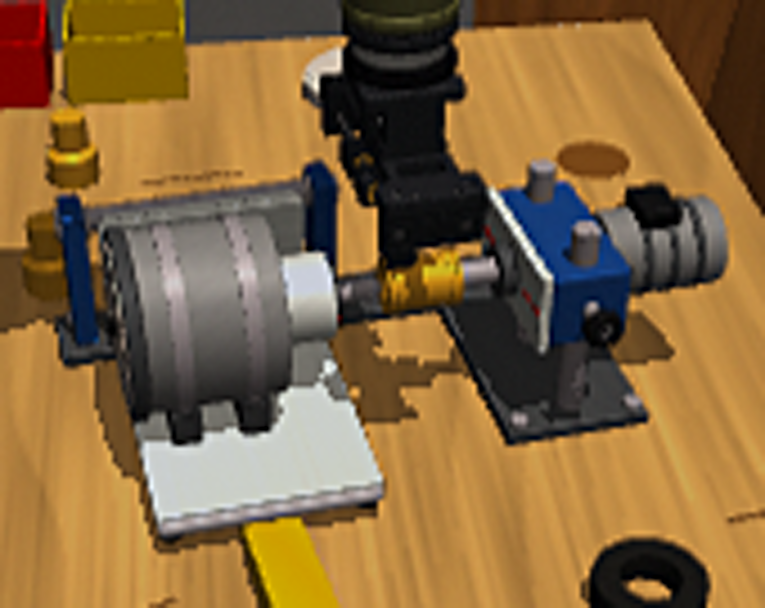

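View pics/c_top12.png

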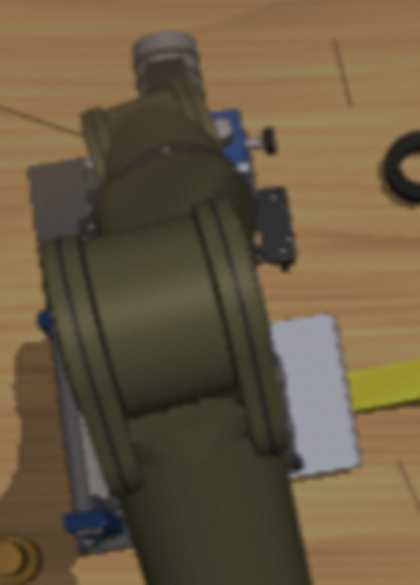

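```bash
python3 - <<'E'
from h import *
D=np.load('side12.npz');save(D['p'][135:180,260:325],'c_side12b',10)
W=np.load('wrist12.npz');st=dict(eef_pos=W['pos'],tcp_rot=W['rot'])
P,u,v=cloud('wrist',W['d'],st);hsv=cv2.cvtColor(W['p'],cv2.COLOR_RGB2HSV)[v,u].astype(int)
ux=np.array([np.cos(np.radians(8.3)),np.sin(np.radians(8.3))]);uy=np.array([-ux[1],ux[0]])
s=P[:,:2]@ux;l=P[:,:2]@uy
print('tcp',W['pos'],W['pos'][:2]@ux,W['pos'][:2]@uy)
m=(hsv[:,0]>10)&(hsv[:,0]<30)&(hsv[:,1]>130)&(P[:,2]>80)&(abs(l-11)<25)&(v<260)
print('sleeve',m.sum(),s[m].min(),s[m].max(),P[m,2].min(),P[m,2].max())
for V in range(236,300,4):
    m=(v==V)&(abs(u-248)<3);print(V,np.round([np.median(s[m]),np.median(l[m]),np.median(P[m,2])],1) if m.any() else None)
P,u,v=cloud('side',np.load('side12.npz')['d']);p=D['p'][v,u].astype(int);s=P[:,:2]@ux;l=P[:,:2]@uy
m=(abs(s-592)<16)&(abs(l-11)<30)&(P[:,2]>85)&(P[:,2]<200)
for a in sorted(np.round(np.c_[v[m],u[m],s[m],l[m],P[m,2],p[m]]).astype(int).tolist())[::6]:print(a)
E
```

```text
tcp [587.02881248  96.71792741  98.22125614] 594.8419814408225 10.963634185907964
sleeve 2098 579.8145889533879 603.8944730167709 92.31125774637766 157.40917295030624
236 [585.3   9.1 132.6]
240 [585.6   9.1 136.4]
244 [585.5   9.2 140.8]
248 [585.3   9.2 145.2]
252 [585.    9.2 149.5]
256 [585.3   9.3 152.6]
260 [585.5   9.3 155.7]
264 [585.9   9.3 158.3]
268 [588.5   9.3 157.5]
272 [585.    9.4 165.8]
276 [585.1   9.4 168.6]
280 [585.    9.4 171.5]
284 [585.2   9.3 173.9]
288 [586.2   9.5 175. ]
292 [588.1   9.5 175. ]
296 [590.3   9.4 174.6]
[155, 284, 584, 16, 137, 13, 10, 11]
[156, 289, 595, -3, 144, 9, 10, 11]
[157, 286, 583, -8, 145, 2, 4, 9]
[157, 292, 604, -5, 140, 26, 20, 11]
[158, 289, 594, -5, 137, 0, 4, 12]
[159, 286, 585, -3, 134, 0, 0, 11]
[159, 292, 606, 1, 128, 130, 85, 13]
[160, 289, 596, 1, 126, 116, 73, 12]
[161, 285, 588, 19, 112, 60, 39, 1]
[161, 291, 601, -6, 126, 122, 80, 15]
[162, 286, 585, -3, 123, 169, 124, 21]
[162, 292, 604, -6, 121, 111, 72, 14]
[163, 287, 589, -3, 118, 218, 153, 23]
[163, 293, 607, -9, 119, 101, 66, 10]
[164, 288, 590, -11, 119, 175, 117, 20]
[165, 283, 577, 2, 109, 56, 53, 57]
[165, 289, 592, -14, 117, 160, 106, 16]
[166, 285, 586, 13, 96, 105, 68, 6]
[166, 291, 600, -10, 109, 77, 51, 9]
[167, 288, 591, -7, 105, 73, 48, 10]
[168, 285, 585, 6, 93, 73, 46, 0]
[168, 291, 603, -2, 96, 45, 32, 14]
```

View pics/c_side12b.png

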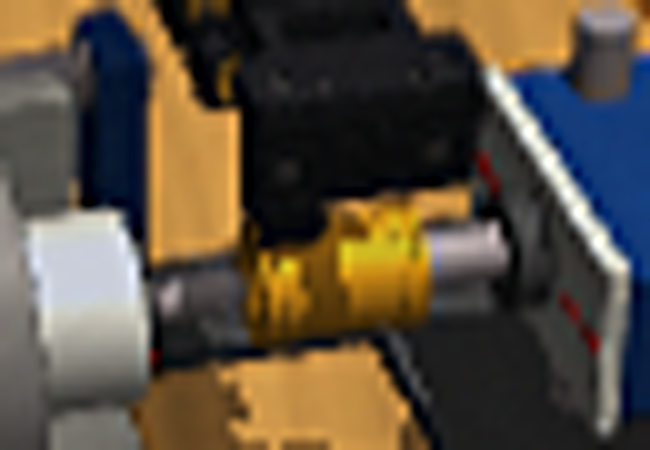

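```bash
python3 - <<'E'
from h import *
for f in ['wrist10','wrist12','wrist2','wrist3','wrist1']:
    try: W=np.load(f+'.npz')
    except: continue
    I=dict(eef_pos=np.zeros(3),tcp_rot=np.eye(3))
    P,u,v=cloud('wrist',W['d'],I)
    print(f,'tool frame points of fingers')
    cols=[345,355,365] if f!='wrist12' else [235,262]
    for U in cols:
        for V in range(226,262,4):
            m=(u==U)&(v==V)
            if m.any(): print(U,V,np.round(P[m][0],1),W['p'][V,U])
W=np.load('wrist10.npz');save(W['p'][220:300,110:400],'fing',2.7)
E
```

```text
wrist10 tool frame points of fingers
345 226 [-61.2 103.8 129.3] [64 64 59]
345 230 [-66.3 104.4 129.6] [80 79 73]
345 234 [  8.7  50.  -31.1] [39 38 36]
345 238 [  9.1  48.4 -36.6] [26 21 21]
345 242 [  8.8  47.3 -40.3] [27 27 25]
345 246 [  9.6  45.6 -45.9] [25 23 21]
345 250 [  8.9  44.9 -48.6] [22 21 15]
345 254 [  8.2  44.2 -51.1] [24 20 19]
345 258 [  6.7  44.  -52.3] [22 19 15]
355 226 [-61.6 115.2 130. ] [100  99  94]
355 230 [-66.  115.3 128.8] [96 94 90]
355 234 [ 10.4  54.1 -34.6] [39 39 37]
355 238 [ 10.7  52.4 -39.7] [26 23 23]
355 242 [ 10.3  51.3 -43.1] [22 17 21]
355 246 [  9.2  50.7 -45.3] [28 25 23]
355 250 [  9.4  49.3 -49.6] [17 15 14]
355 254 [  9.2  48.3 -52.9] [19 15 13]
355 258 [  9.   47.2 -56.2] [20 19 20]
365 226 [-61.3 126.  129.2] [103 102  97]
365 230 [-66.4 126.9 129.8] [102 102  96]
365 234 [-71.5 127.5 130. ] [101  99  95]
365 238 [-76.6 128.2 130.2] [81 81 75]
365 242 [ 10.7  55.9 -44. ] [25 21 20]
365 246 [ 10.7  54.5 -48. ] [17 18 18]
365 250 [ 11.2  52.8 -52.7] [20 23 21]
365 254 [ 10.4  52.  -55.1] [21 20 17]
365 258 [  9.   51.8 -56.1] [26 22 21
[... 1171 characters left out ...]
11.1  72.4  14.9] [251 234 147]
355 234 [-14.6  73.1  15.7] [251 235 149]
355 238 [-17.8  73.5  15.8] [251 235 147]
355 242 [-20.6  73.6  15.2] [251 232 146]
355 246 [-24.1  74.1  15.6] [251 230 142]
355 250 [-26.8  74.1  14.7] [251 226 139]
355 254 [-30.8  74.9  16.1] [251 227 140]
355 258 [-34.2  75.3  16.1] [251 227 139]
365 226 [-8.1 79.2 15. ] [251 224 136]
365 230 [-11.1  79.5  14.9] [251 226 137]
365 234 [-14.   79.7  14.5] [251 227 139]
365 238 [-17.6  80.4  15.5] [251 230 142]
365 242 [-20.4  80.5  14.7] [251 230 141]
365 246 [-24.3  81.4  16. ] [251 228 140]
365 250 [-27.4  81.7  15.7] [251 227 138]
365 254 [-30.4  81.9  15.2] [251 226 137]
365 258 [-33.3  82.   14.6] [251 224 136]
```

View pics/fing.png

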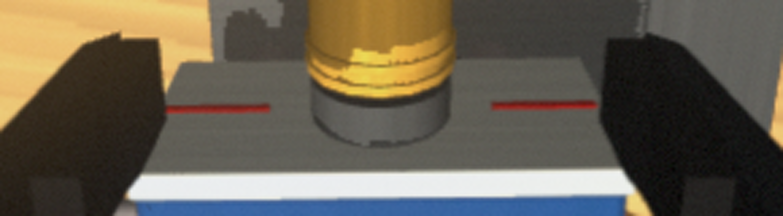

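```bash
python3 -m crank '[{"offset":[0,0,-0.01],"rotation":[0,0,0]},{"offset":[0,0,-0.03],"rotation":[0,0,0]},{"offset":[0,0,-0.06],"rotation":[0,0,0]},{"offset":[-0.01,0,-0.09],"rotation":[0,0,0]},{"offset":[-0.02,0,-0.1],"rotation":[0,0,0]},{"offset":[-0.02,0,-0.1],"rotation":[0,0,0]},{"offset":[-0.02,0,-0.1],"rotation":[0,0,0]},{"offset":[-0.02,0,-0.1],"rotation":[0,0,0]}]' 0; python3 - <<'E'
from h import *
st=state(); p,d=read_camera('wrist'); np.savez('wrist13.npz',p=p,d=d,pos=st['eef_pos'],rot=st['tcp_rot'])
save(p,'wrist13',1.5); import g;g.go(620,100,120,188.3)
E
```

```text
t: 14.85
eef_pos: [600.7, 98.6, 193.3]
tcp_rot: [[-0.99, -0.141, -0.007], [-0.141, 0.99, -0.0], [0.007, 0.001, -1.0]]
force: [0.0, -0.2, 0.1]
gripper_width: 51.7
off [-0.0199, -0.0015, 0.0729] rot [0.001, -0.007, -0.003] | pos [600.6  98.7 193.1] yaw -171.9 q [-0.18  0.68 -0.1   1.63  0.08  0.84  1.4 ] t 14.9 F [ 0.1  0.3 -0.4] w 56.0
```

View pics/wrist13.png

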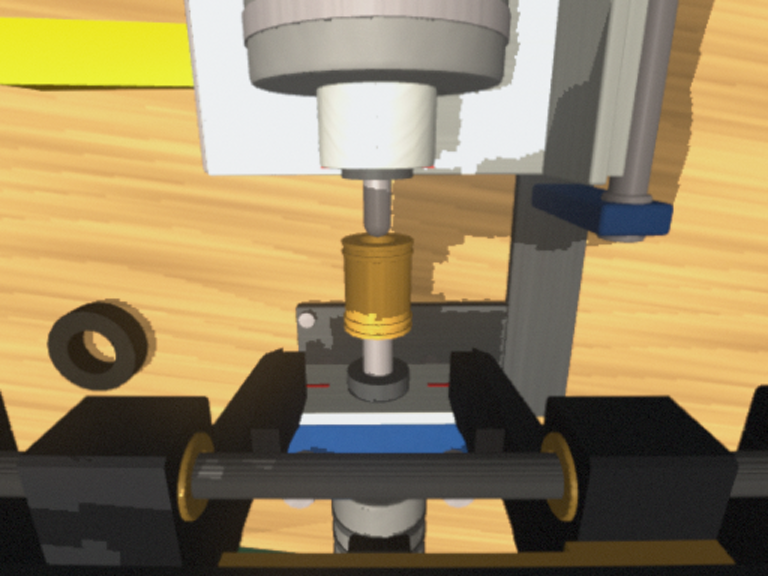

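```bash
sed -e "s/('shaft',(364,392,136,184),8),('nose',(362,396,222,234),9.5),('sleeve',(348,410,250,315),21)/('shaft',(363,392,190,224),8),('spindle',(360,394,344,362),9.5),('sleeve',(344,412,256,325),21)/" wl.py > wl3.py; python3 wl3.py wrist13; python3 - <<'E'
from h import *
W=np.load('wrist13.npz');st=dict(eef_pos=W['pos'],tcp_rot=W['rot'])
P,u,v=cloud('wrist',W['d'],st);hsv=cv2.cvtColor(W['p'],cv2.COLOR_RGB2HSV)[v,u].astype(int)
ux=np.array([np.cos(np.radians(8.3)),np.sin(np.radians(8.3))]);uy=np.array([-ux[1],ux[0]])
s=P[:,:2]@ux;l=P[:,:2]@uy
print('tcp',st['eef_pos'][:2]@ux,st['eef_pos'][:2]@uy)
m=(hsv[:,0]>10)&(hsv[:,0]<30)&(hsv[:,1]>130)&(P[:,2]>105)&(P[:,2]<137)&(abs(l-11)<25)
print('sleeve',m.sum(),np.percentile(s[m],[0.5,1,99,99.5]))
# neck, faceplate, drum positions
for nm,lo,hi in(('col',248,256),):
    for V in range(0,300,6):
        k=(v==V)&(u>=lo)&(u<=hi)
        if k.any():print(V,np.round([np.median(s[k]),np.median(P[k,2])],1),end=' ')
E
```

```text
wrist13 shaft 458 l,h,skew [1.0970e+01 1.1041e+02 1.0000e-02] s [555.  594.9] res 0.56 ztop98 111.36 zmid 110.37
wrist13 spindle 275 l,h,skew [ 1.1010e+01  1.1045e+02 -2.0000e-02] s [646.9 710.2] res 0.49 ztop98 111.11 zmid 110.37
wrist13 sleeve 2062 l,h,skew [ 10.99 109.05   0.  ] s [588.8 674.9] res 0.69 ztop98 110.07 zmid 109.29
tcp 608.6336652345093 10.901402941721045
sleeve 2898 [583.10912358 583.16264085 637.29491745 637.63932691]
0 [478.2 177.1] 6 [481.1 176.7] 12 [483.7 174.8] 18 [486.8 174.7] 24 [490.  175.2] 30 [493.2 175.6] 36 [496.3 175. ] 42 [499.5 174.7] 48 [502.3 171. ] 54 [502.5 142.6] 60 [506.3 142.5] 66 [510.2 141.7] 72 [514.2 142.2] 78 [518.2 142. ] 84 [522.2 142.3] 90 [526.3 142.4] 96 [530.5 141.8] 102 [534.6 141.9] 108 [538.9 142. ] 114 [543.9 130.9] 120 [549.5 118.3] 126 [554.3 118.4] 132 [559.2 118. ] 138 [564.1 118.2] 144 [569.2 117.4] 150 [574.2 118.1] 156 [579.8 115.7] 162 [583.2 123.8] 168 [586.8 130. ] 174 [591.6 131. ] 180 [596.9 130.3] 186 [602.1 130.2] 192 [607.4 130.1] 198 [612.8 130. ] 204 [618.  130.4] 210 [623.5 130.3] 216 [629.3 129.7] 222 [634.9 129.7] 228 [645.2 119.7] 234 [651.5 119.1] 240 [657.3 119.8] 246 [663.5 119.7] 252 [668.2 122.5] 258 [669.8 130.4] 264 [676.2 130.1] 270 [680.2 133.6] 276 [681.2 141.5] 282 [687.6 141.2] 288 [695.2 139.3] 294 [700.9 140.2]
```

```bash
python3 g.py 603 99 110 188.3; python3 -m crank '[{"offset":[-0.002,0,0.03],"rotation":[0,-0.004,0]},{"offset":[-0.002,0,0.06],"rotation":[0,-0.004,0]},{"offset":[-0.002,0,0.083],"rotation":[0,-0.004,0]},{"offset":[-0.002,0,0.083],"rotation":[0,-0.004,0]},{"offset":[-0.002,0,0.083],"rotation":[0,-0.004,0]},{"offset":[-0.002,0,0.083],"rotation":[0,-0.004,0]}]' 0; python3 g.py 603 99 77 188.3
```

```text
off [-0.003, -0.0001, 0.083] rot [0.001, -0.007, -0.003] | pos [600.6  98.7 193.1] yaw -171.9 q [-0.18  0.68 -0.1   1.63  0.08  0.84  1.4 ] t 14.9 F [ 0.1  0.3 -0.4] w 56.0
t: 15.4
eef_pos: [604.6, 99.4, 112.3]
tcp_rot: [[-0.99, -0.141, 0.001], [-0.141, 0.99, 0.001], [-0.001, 0.001, -1.0]]
force: [0.4, 0.4, -0.4]
gripper_width: 87.9
off [0.0017, -0.0002, 0.0353] rot [0.001, 0.001, -0.004] | pos [604.6  99.4 112.3] yaw -171.9 q [-0.19  0.79 -0.09  1.69  0.1   0.66  1.39] t 15.4 F [ 0.4  0.4 -0.4] w 87.9
```

```bash
python3 -m crank '[{"offset":[0.001,0,0.012],"rotation":[0,0,0]},{"offset":[0.001,0,0.022],"rotation":[0,0,0]},{"offset":[0.001,0,0.03],"rotation":[0,0,0]},{"offset":[0.001,0,0.034],"rotation":[0,0,0]},{"offset":[0.001,0,0.034],"rotation":[0,0,0]}]' 0; python3 g.py 603 99 77 188.3;  python3 - <<'E'
from h import *
st=state(); p,d=read_camera('side'); save(p[135:180,255:325],'c_side14',10)
st=state(); p,d=read_camera('wrist'); save(p,'wrist14',1.2)
E
```

```text
t: 15.82
eef_pos: [603.0, 99.2, 77.1]
tcp_rot: [[-0.99, -0.141, -0.0], [-0.141, 0.99, 0.001], [0.0, 0.001, -1.0]]
force: [-0.6, -0.1, 0.6]
gripper_width: 87.8
off [0.0, -0.0002, 0.0001] rot [0.001, -0.0, -0.004] | pos [603.   99.2  77.1] yaw -171.9 q [-0.19  0.84 -0.08  1.72  0.1   0.59  1.38] t 15.82 F [-0.6 -0.1  0.6] w 87.8
```

View pics/c_side14.png

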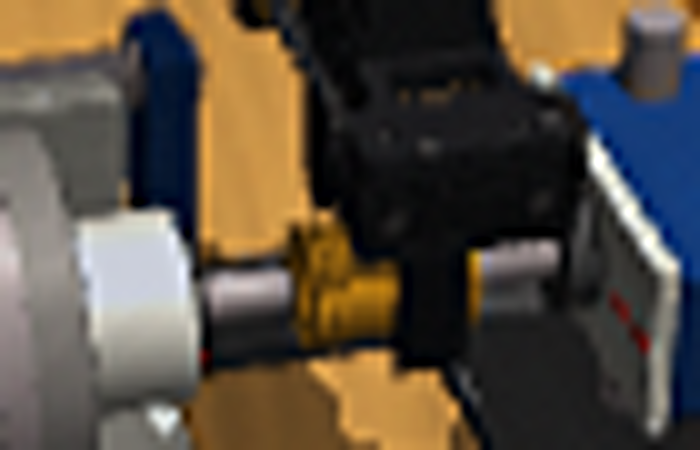

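View pics/wrist14.png

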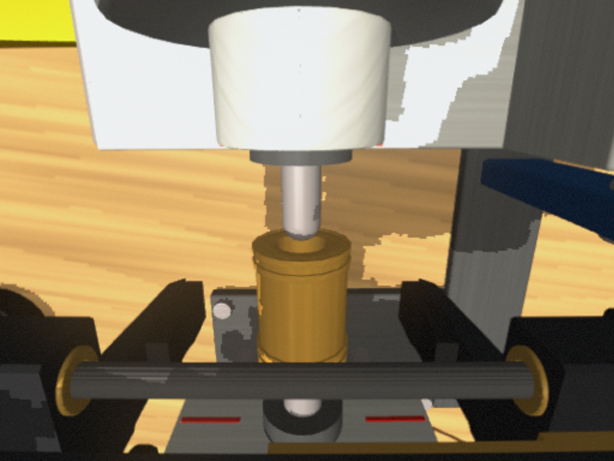

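```bash
python3 -m crank '[{"offset":[0,0,0],"rotation":[0,0,0]},{"offset":[0,0,0],"rotation":[0,0,0]},{"offset":[0,0,0],"rotation":[0,0,0]},{"offset":[0,0,0],"rotation":[0,0,0]},{"offset":[0,0,0],"rotation":[0,0,0]},{"offset":[0,0,0],"rotation":[0,0,0]},{"offset":[0,0,0],"rotation":[0,0,0]},{"offset":[0,0,0],"rotation":[0,0,0]}]' 255 15; python3 -m crank '[{"offset":[0,0,0],"rotation":[0,0,0]},{"offset":[0,0,0],"rotation":[0,0,0]},{"offset":[0,0,0],"rotation":[0,0,0]}]'
```

```text
t: 16.58
eef_pos: [603.4, 99.2, 77.7]
tcp_rot: [[-0.99, -0.141, 0.001], [-0.141, 0.99, 0.001], [-0.001, 0.001, -1.0]]
force: [-0.6, -0.5, 0.1]
gripper_width: 39.7
t: 16.83
eef_pos: [603.5, 99.2, 77.7]
tcp_rot: [[-0.99, -0.141, 0.001], [-0.141, 0.99, 0.001], [-0.001, 0.001, -1.0]]
force: [0.2, 0.0, 0.3]
gripper_width: 39.9
```

Gripped across the diameter, with the opening stable at 39.8 mm. Now slide.

```bash
python3 -m crank '[{"offset":[0.003,0,0],"rotation":[0,0,0]},{"offset":[0.006,0,0],"rotation":[0,0,0]},{"offset":[0.009,0,0],"rotation":[0,0,0]},{"offset":[0.012,0,0],"rotation":[0,0,0]},{"offset":[0.014,0,0],"rotation":[0,0,0]},{"offset":[0.014,0,0],"rotation":[0,0,0]}]' - 30; python3 -m crank '[{"offset":[0.003,0,0],"rotation":[0,0,0]},{"offset":[0.006,0,0],"rotation":[0,0,0]},{"offset":[0.009,0,0],"rotation":[0,0,0]},{"offset":[0.009,0,0],"rotation":[0,0,0]}]'; python3 -c "
from h import *
st=state();p,d=read_camera('wrist');save(p,'wrist15',1.5);np.savez('wrist15.npz',p=p,d=d,pos=st['eef_pos'],rot=st['tcp_rot'])
print(st['eef_pos'],st['force'],st['gripper_width'])"
```

```text
t: 17.33
eef_pos: [588.9, 97.0, 77.7]
tcp_rot: [[-0.99, -0.141, 0.0], [-0.141, 0.99, 0.001], [-0.0, 0.001, -1.0]]
force: [0.4, -0.6, 0.0]
gripper_width: 39.5
t: 17.67
eef_pos: [585.2, 96.5, 77.9]
tcp_rot: [[-0.99, -0.14, 0.01], [-0.14, 0.99, 0.003], [-0.011, 0.001, -1.0]]
force: [10.3, 0.8, -11.3]
gripper_width: 39.3
[585.16637875  96.51378021  77.85322117] [ 10.33621908   0.81405467 -11.27269504] 39.321369278475814
```

View pics/wrist15.png

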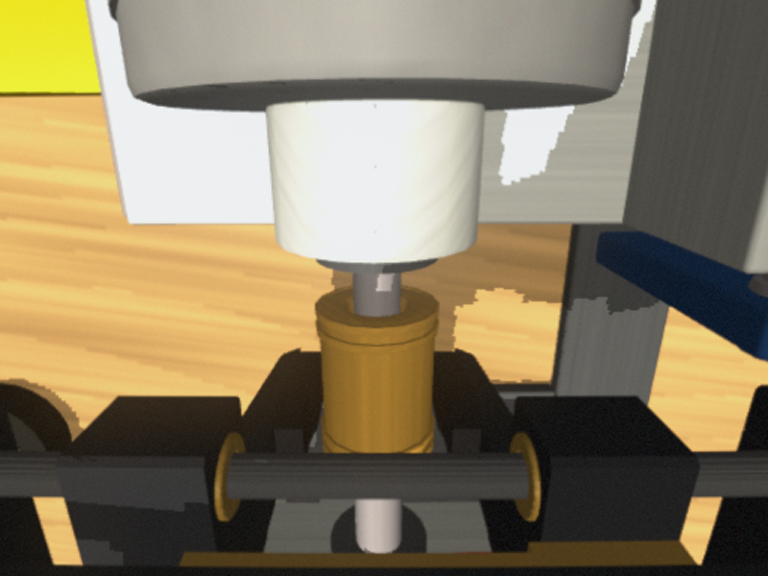

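```bash
python3 -m crank '[{"offset":[-0.003,0,0],"rotation":[0,0,0]},{"offset":[-0.0045,0,0],"rotation":[0,0,0]},{"offset":[-0.0045,0,0],"rotation":[0,0,0]}]'; python3 -m crank '[{"offset":[0,0,0],"rotation":[0,0,0]},{"offset":[0,0,0],"rotation":[0,0,0]},{"offset":[0,0,0],"rotation":[0,0,0]},{"offset":[0,0,0],"rotation":[0,0,0]},{"offset":[0,0,-0.01],"rotation":[0,0,0]},{"offset":[0,0,-0.03],"rotation":[0,0,0]},{"offset":[0,0,-0.06],"rotation":[0,0,0]},{"offset":[0,0,-0.09],"rotation":[0,0,0]}]' 0;python3 -m crank '[{"offset":[-0.01,0,-0.02],"rotation":[0,0,0]},{"offset":[-0.02,0,-0.03],"rotation":[0,0,0]},{"offset":[-0.02,0,-0.03],"rotation":[0,0,0]},{"offset":[-0.02,0,-0.03],"rotation":[0,0,0]}]'; python3 -c "
from h import *
st=state();p,d=read_camera('wrist');save(p,'wrist16',1.5);np.savez('wrist16.npz',p=p,d=d,pos=st['eef_pos'],rot=st['tcp_rot'])
P,u,v=cloud('wrist',d,st);hsv=cv2.cvtColor(p,cv2.COLOR_RGB2HSV)[v,u].astype(int)
ux=np.array([np.cos(np.radians(8.3)),np.sin(np.radians(8.3))]);uy=np.array([-ux[1],ux[0]])
s=P[:,:2]@ux;l=P[:,:2]@uy
m=(hsv[:,0]>10)&(hsv[:,0]<30)&(hsv[:,1]>130)&(P[:,2]>105)&(P[:,2]<137)&(abs(l-11)<25)
print('sleeve',m.sum(),np.percentile(s[m],[0.5,1,99,99.5]))
for nm,a,b,r in(('shaft',551,561,8),('spindle',628,655,9.5)):
    k=(s>a)&(s<b)&(abs(l-11)<2)&(P[:,2]>100);print(nm,k.sum(),np.median(P[k,2])-r)
p,d=read_camera('side');save(p[130:250,200:370],'c_side16',4.5)
p,d=read_camera('side');save(p,'side16',1.5)
"
```

```text
t: 17.97
eef_pos: [585.0, 96.5, 77.7]
tcp_rot: [[-0.99, -0.141, 0.001], [-0.141, 0.99, 0.001], [-0.001, 0.001, -1.0]]
force: [1.4, -0.6, -0.3]
gripper_width: 39.5
t: 18.63
eef_pos: [584.1, 96.5, 168.8]
tcp_rot: [[-0.99, -0.141, -0.001], [-0.141, 0.99, 0.001], [0.001, 0.001, -1.0]]
force: [1.0, 0.4, -0.3]
gripper_width: 87.7
t: 18.97
eef_pos: [604.8, 99.4, 198.3]
tcp_rot: [[-0.99, -0.141, 0.002], [-0.141, 0.99, 0.001], [-0.002, 0.001, -1.0]]
force: [0.4, -0.8, 0.1]
gripper_width: 88.3
sleeve 2966 [564.56854165 564.6220151  618.85034113 619.13581324]
shaft 60 110.16135012687218
spindle 109 110.33803499089265
```

View pics/wrist16.png

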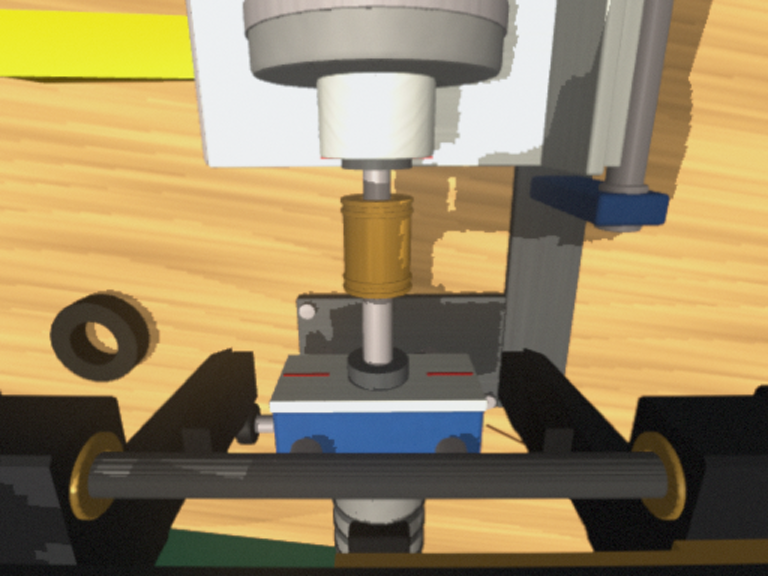

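View pics/side16.png

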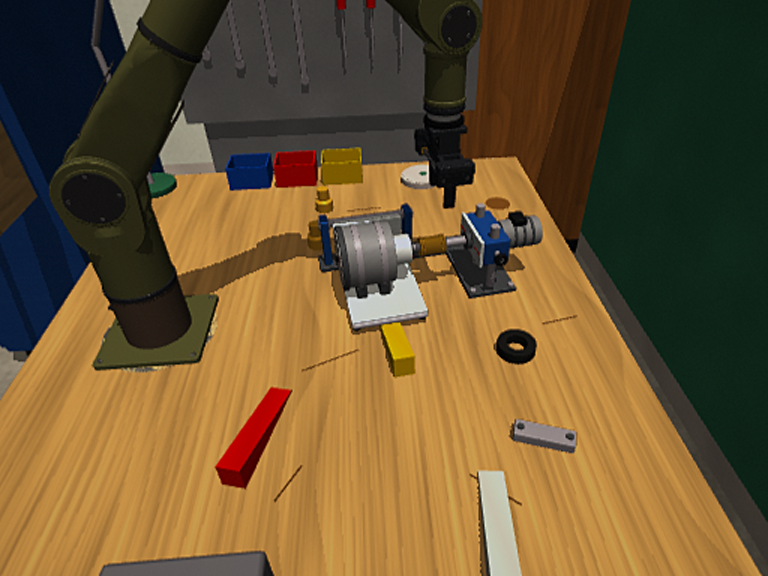

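```bash
python3 -c "
from h import *
for f in ['wrist9b','wrist11','wrist16']:
    W=np.load(f+'.npz');st=dict(eef_pos=W['pos'],tcp_rot=W['rot'])
    P,u,v=cloud('wrist',W['d'],st);hsv=cv2.cvtColor(W['p'],cv2.COLOR_RGB2HSV)[v,u].astype(int)
    ux=np.array([np.cos(np.radians(8.3)),np.sin(np.radians(8.3))]);uy=np.array([-ux[1],ux[0]])
    s=P[:,:2]@ux;l=P[:,:2]@uy
    m=(hsv[:,0]>10)&(hsv[:,0]<30)&(hsv[:,1]>130)&(P[:,2]>105)&(P[:,2]<137)&(abs(l-11)<25)
    print(f,np.percentile(s[m],[0.5,1,99,99.5]))
"
```

```text
wrist9b [609.50315205 609.57047727 667.80547691 668.30196947]
wrist11 [609.32739105 609.38523099 664.06706917 667.55111977]
wrist16 [564.56969429 564.62316817 618.85149489 619.1369666 ]
```

The sleeve has travelled 44.9 mm and is home. The robot touches nothing and the bystanders have not moved, so I hand in.

```bash
python3 -c "
from bench import *
print(finish_job(), state()['t'])"
```

```text
the job is handed in; nothing more can be done
the job is handed in; nothing more can be done
```

The job is done and was handed in at about 19 s of robot time, well inside the 67 s limit. The wedge lifts the cradle so the shaft is level with the spindle, and the sleeve is fully home. `finish_job()` gave no verdict.

**Wedge:** I slid the yellow wedge in thin end first and released it. The cradle stayed up on it, and the last side picture still shows it in place.

**Height:** The input shaft reads 110.2 mm and the spindle 110.3 mm. The spindle read 110.4 mm before I touched the sleeve, so the drive head did not shift measurably. Both readings are slightly below the stated minimum of 111 mm, which is within the 2 mm calibration error. Fitting the sleeve itself gave about 109 mm. I trusted the bare shaft and spindle instead.

**Sleeve:** It travelled 44.9 mm and came up against its stop with about 10 N. The gripper is open and clear above it.

**What went wrong on the way:** My first grip on the sleeve closed on top of it, because the real fingertips sit about 31 mm behind the stated TCP. That pressed on the sleeve with about 16 N and dragged it 27 mm. I re-gripped lower, across the diameter, and finished the slide.

**Bystanders:** The grommet, gauge block and loose couplings look unmoved in the last side picture. I did not measure them again.

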